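Pin a reciprocating shaker's drive, load its sample jars and preset the speed

TASK

Get the bench shaker ready for tonight's run. First lock its drive so that the deck cannot move: take the locking pin from its column on the shaker, set it in the hole on top of the bearing block, turn the hand crank until the hidden cross-hole in the shaft comes into line, and push the pin right home through it. Then, with the pin in, stand every squat sample jar that is on the bench upright and fully down in a well of the deck, one to a well, and slide the speed fader level with the set-point clip; leave the pin in and the clip and the other things where they are.

Things in the scene. Friction and masses are not known exactly. Their poses are not given: they have to be found in the camera images.
- shaker: bench shaker, fixed: low white housing 182 mm deep (x), 317 mm wide (y), 58 mm high; deck on top, control ledge along its front (-x, towards the robot), grey bearing block of the drive shaft at its right end (-y). Origin on the bench under it, 145 mm from its right and 172 mm from its left end; x to its back, y to its left, z up. Turning the crank strokes the deck a few mm.
- pin: steel locking pin, 130 g: 12 mm shank 85 mm long, its last 8 mm tapered to a 5 mm nose, under a knurled head 24 mm across and 30 mm high. Origin at the nose, z along the shank to the head. Starts upright in its parking column (40 x 44 mm) at the shaker's front right corner, head resting on the column's top 90 mm above the bench. Home in the block, the head's underside lies on the block.
- bore (a point): mouth of the vertical 13.4 mm hole in the flat top (60 x 46 mm, 100 mm above the bench) of the bearing block; axes as the shaker's. Hidden 23 mm down lies the shaft's 44 mm collar with two 15 mm cross-holes at right angles. With none in line, a pin in the bore stops with its head 62 mm above the block; it drops in by its weight when a hole comes under it, and the crank then locks.
- crank_handle (a point): middle of the crank's round black handle, 16 mm thick, 58 mm long, lying along the shaker's y and projecting to -y from the crank arm (so fingers close along the shaker's x); it may turn in the fingers. It circles crank_axis at 55 mm and needs about 3 N. The crank stays where it is left and starts at most about 55 degrees from upright, to either side.
- crank_axis (a point): point on the shaft's axis (along the shaker's y, 55 mm above the bench) level with the handle's middle, 71 mm to -y of the bore. A cross-hole lies 15 to 75 degrees from the starting angle on either side, so turning one way far enough always finds one; how the crank is clamped on the shaft varies, so its angle does not tell where. Turn slowly, watching the pin.
- well0 (a point): centre of the floor of a round well in the deck's insert: 56 mm wide, 28 mm deep (its rim is 28 mm above this point). The five wells are in a row along the shaker's y, 61 mm apart; any jar may go into any well. Axes as the shaker's.
- well1 (a point): centre of the floor of a round well in the deck's insert: 56 mm wide, 28 mm deep (its rim is 28 mm above this point). The five wells are in a row along the shaker's y, 61 mm apart; any jar may go into any well. Axes as the shaker's.
- well2 (a point): centre of the floor of a round well in the deck's insert: 56 mm wide, 28 mm deep (its rim is 28 mm above this point). The five wells are in a row along the shaker's y, 61 mm apart; any jar may go into any well. Axes as the shaker's.
- well3 (a point): centre of the floor of a round well in the deck's insert: 56 mm wide, 28 mm deep (its rim is 28 mm above this point). The five wells are in a row along the shaker's y, 61 mm apart; any jar may go into any well. Axes as the shaker's.
- well4 (a point): centre of the floor of a round well in the deck's insert: 56 mm wide, 28 mm deep (its rim is 28 mm above this point). The five wells are in a row along the shaker's y, 61 mm apart; any jar may go into any well. Axes as the shaker's.
- jar_a: squat sample jar to load, 52 mm across and 62 mm tall, straight-sided, screw cap on, 110 g; origin at the centre of its underside, z up. May be absent (None).
- jar_b: squat sample jar to load, 52 mm across and 62 mm tall, straight-sided, screw cap on, 110 g; origin at the centre of its underside, z up. May be absent (None).
- jar_c: squat sample jar to load, 52 mm across and 62 mm tall, straight-sided, screw cap on, 110 g; origin at the centre of its underside, z up. May be absent (None).
- jar_d: squat sample jar to load, 52 mm across and 62 mm tall, straight-sided, screw cap on, 110 g; origin at the centre of its underside, z up. May be absent (None).
- jar_e: squat sample jar to load, 52 mm across and 62 mm tall, straight-sided, screw cap on, 110 g; origin at the centre of its underside, z up. May be absent (None).
- fader_top (a point): top centre of the speed fader's black grip, 24 mm in the shaker's x by 14 mm in y and 26 mm high, that slides along the shaker's y on the control ledge: 100 mm of travel, about 2 N, stays where it is left. Axes as the shaker's. It starts at the low (-y) end of its scale.
- clip_top (a point): top of the set-point clip, a small black pointer (12 x 10 x 9 mm, stiff to move, to be left alone) beside the fader's track, behind it, 25 mm to +x of the track's middle. Its tip points at the wanted fader position: the fader is set when fader_top and clip_top have the same y in the shaker's frame. Axes as the shaker's.
- calculator: bystander: pocket calculator lying on the bench, 118 x 70 x 12 mm; origin under its centre. Leave alone.
- weigh_boat: bystander: empty white weighing boat, 61 x 61 x 14 mm; leave alone.
- marker: bystander: marker pen lying on the bench, 128 mm long, 11 mm thick; leave alone.
- micro_rack: bystander: small rack of micro tubes, 48 x 112 x 32 mm, behind the crank; leave alone.
- petri: bystander: petri dish, 60 mm across, 15 mm high; leave alone.
- timer: bystander: bench timer, 43 x 66 x 57 mm; leave alone.
Things that resemble listed ones, but are neither listed nor needed, are in the scene too. Leave any blue or turquoise look-alike of the jar_c alone.

How it is judged:
By the outcome, as a careful person would: the job done as asked, in the order asked, and still so for the second after the job is handed in, with the robot touching nothing.
Of jar_a, jar_b, jar_c, jar_d, jar_e only 3 to 5 are there at a start; the rules pass over those that are not, and their reading is None.
At some moment in a run one of jar_a, jar_b, jar_c, jar_d, jar_e may be knocked a few centimetres aside while the robot is not near it.
It also fails if it takes over 210 s, if anything falls off the work surface, if the arm or the gripper's body presses on something with over 40 N, if the wrist force passes 120 N, or if a joint passes its speed limit or range.

ROBOT

A 6-joint arm with a two-finger parallel gripper is mounted at the origin on a cart in front of the work surface, level with it; the furniture and walls round the work are solid. World frame = base frame: x ahead of the robot, y to its left, z up, the work surface at z = 0. Lengths are in m, angles in rad, forces in N, time in s.
With the tool pointing down it reaches from about 0.35 to 0.775 m from the base axis. Payload 7.3 kg.
Tool frame: the origin (TCP) lies at the very end of the fingers, on their centre line; the grasp point (between the pads) lies 19 mm behind it; z points along the fingers, y is the line along which they close (so a half turn about z gives the same grasp; the last joint's range is limited). The gripper opens to 92 mm and grips with 3 to 60 N. Pads are 19 mm wide; open, the fingers measure 130 mm over their backs; the gripper's body (75 mm by 190 mm) begins 47 mm behind the grasp point.
Start: joints at [1.053, 0.342, 1.524, -0, 1.275, -0.146], TCP at [0.191, 0.489, 0.187] pointing down, gripper open.
Joint ranges: [-2.53, 2.53], [-0.77, 2.02], [0.04, 2.7], [-1, 4.14], [0.28, 2.66], [-3.11, 3.11]. Speed limits (rad/s): [2.57, 2.57, 3.14, 3.14, 3.14, 3.14].

INTERFACE

Orientations are given as [roll, pitch, yaw] about the fixed x, y, z axes, in that order (R = Rz(yaw) Ry(pitch) Rx(roll)).
In Python, from cell import robot gives the robot as it stands. The module is installed in compiled form; this text tells all that it offers.
- The arm moves only by the tool arm_command, never from a script. Its argument "moves" is a list of rows, each a list of 3 entries, a list of its own where there are three numbers: the shift along the tool's x, y, z in m, then the turn, a rotation vector about the tool's x, y, z in rad, then the finger opening in m, from 0 to 0.0918. In form: [[[dx, dy, dz], [ax, ay, az], claw], ...]. A call has exactly 5 rows; each row is the pose to reach, as a shift and turn from the pose commanded when the call began, along the tool's axes at that moment; what a row does not reach only later rows make up. A row lasts 1/10 s, in which the tool goes at most 50 mm and 8.59 degrees, less where a joint would pass 70% of its speed; a pose out of reach is approached as far as the arm can. A call with a gripper value outside its range is refused whole. The fingers move at their own pace and stop on an object; "squeeze" is the grip in N (left out, the last holds). Time passes only in rows, so rows that repeat a pose let the fingers close, or fill a call up. It gives the time, the measured TCP pose, the force, the opening and the grip force at its end, in the units of the state.
- robot.observe(): the state, without advancing time (a new reading comes with each control period).
- robot.read_camera(name): name is "scene" or "side" or "wrist"; returns the picture (420x560x3 uint8, red, green, blue); there is no depth.
- robot.camera_model(name): a dict with "fx", "fy", "cx", "cy" (pixels), "R" (3x3) and "t" (3): a world point X has camera coordinates R X + t. Camera axes: x right, y down, z forward; pixel columns grow to the right and rows downward; lengths in m; the calibration is good to about 2 mm. A picture is of the moment at which its call begins: read the wrist's pose just before it. camera_model takes no time and is no camera call; for the wrist camera it gives the pose at the moment of the call.
- robot.hand_in(): hands the job in; it is judged then, once.
The state is a dict: "time": time; "qpos": joint angles; "qvel": joint speeds; "joint_efforts": joint torques, N m; "tool_pos": TCP position; "tool_rot": TCP orientation; "contact_force": force on the tool from outside, world axes, zero at the start; "torque": the same for the moment, N m; "opening": finger opening in m; "grip_force": force on a finger pad.
Only numpy, scipy, OpenCV 4.12 (cv2) and the standard library are available. Lean on these libraries where they do the work, as an engineer would, in place of code of your own. Each camera call takes 0.05 s, during which the arm holds its last target. There are 200 camera calls.

## Working session

There is one attempt and no reset: what is moved stays moved. The work goes in short steps, Python scripts to look and compute and a tool call to move; the robot and the scene stay as the last step left them, time stands still between calls to the robot, and variables do not carry over. Pictures are saved under pics/ and viewed, at most 14 in all, crops included, and the job is handed in when it is done.

Besides the shell and the picture viewer there is one more tool, called after ">>>" as name(argument=value, ...), one argument or row to a line, values as JSON. arm_command: Moves the arm, as the interface text tells. Its arguments: {"type":"object","properties":{"moves":{"type":"array"},"squeeze":{"type":"number"}},"required":["moves"]}

```bash
mkdir -p pics
cat > h.py <<'E'
import numpy as np, cv2
from cell import robot
def snap(n,f):
    m=robot.camera_model(n); im=robot.read_camera(n); cv2.imwrite(f'pics/{f}.png',im[:,:,::-1]); np.savez(f'pics/{f}.npz',**{k:np.array(v) for k,v in m.items()}); return im,m
def load(f): return cv2.imread(f'pics/{f}.png'), dict(np.load(f'pics/{f}.npz'))
def ray(m,u,v):
    d=np.array([(u-m['cx'])/m['fx'],(v-m['cy'])/m['fy'],1.]); R=np.array(m['R']);t=np.array(m['t'])
    return -R.T@t, R.T@d
def plane(m,u,v,z):
    c,d=ray(m,u,v); return c+d*(z-c[2])/d[2]
def proj(m,X):
    p=np.array(m['R'])@np.array(X)+np.array(m['t']); return np.array([m['fx']*p[0]/p[2]+m['cx'],m['fy']*p[1]/p[2]+m['cy']])
def tri(*obs):
    A=np.zeros((3,3));b=np.zeros(3)
    for m,u,v in obs:
        c,d=ray(m,u,v); d=d/np.linalg.norm(d);P=np.eye(3)-np.outer(d,d);A+=P;b+=P@c
    return np.linalg.solve(A,b)
def tool(): 
    s=robot.observe(); return s
E
python3 - <<'E'
from h import *
for n in ['scene','side','wrist']:
    im,m=snap(n,n+'0'); print(n,m['fx'],m['cx'],m['cy'],np.round(-np.array(m['R']).T@np.array(m['t']),3),np.round(np.array(m['R'])[2],2))
s=robot.observe();print(s)
a=[cv2.imread(f'pics/{n}0.png') for n in ['scene','side']]
E
```

```text
scene 496.45580920144744 277.3677709493504 217.0210330315833 [-0.062 -0.595  1.064] [ 0.43  0.53 -0.73]
side 385.5562174888836 282.8954430698303 208.47948963981725 [ 0.524 -0.834  0.608] [-0.02  0.87 -0.5 ]
wrist 344.2183465100053 279.1346320164767 212.2957332693881 [0.123 0.517 0.383] [ 0.25 -0.1  -0.96]
{'time': 0.15, 'qpos': array([ 1.05303806e+00,  3.42586944e-01,  1.52477453e+00,  1.40515840e-05,
        1.27539726e+00, -1.46000645e-01]), 'qvel': array([ 0.00100373, -0.00132194, -0.00256967, -0.00010749,  0.00173499,
        0.00018731]), 'joint_efforts': array([ 1.19327862e-03, -4.31473196e+01, -2.44354016e+01,  7.18320441e-02,
        5.37805923e-02, -8.38182336e-05]), 'tool_pos': array([0.19051343, 0.48884916, 0.18630009]), 'tool_rot': array([-3.14044093e+00, -1.82940004e-04,  2.76983082e+00]), 'contact_force': array([-0.52640891,  0.22247792,  0.40148496]), 'torque': array([-0.03873681,  0.01738185,  0.05028005]), 'grip_force': 0.0, 'opening': 0.09155507722727436}
```

View pics/scene0.png

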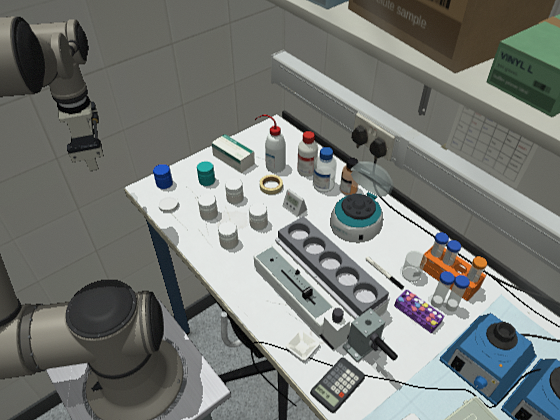

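View pics/side0.png

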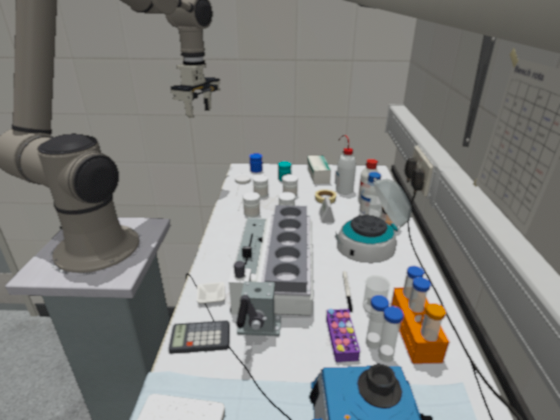

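Run:
```python
from h import *
a,_=load('scene0');b,_=load('side0')
A=cv2.resize(a[180:380,190:410],None,fx=3.6,fy=3,interpolation=cv2.INTER_CUBIC)[:, :792]
A=cv2.resize(a[185:370,190:410],None,fx=3,fy=3,interpolation=cv2.INTER_CUBIC);cv2.imwrite('pics/c1.png',A)
B=cv2.resize(b[170:350,190:360],None,fx=3.3,fy=3.3,interpolation=cv2.INTER_CUBIC);cv2.imwrite('pics/c2.png',B)
```

```text
(no output)
```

View pics/c1.png

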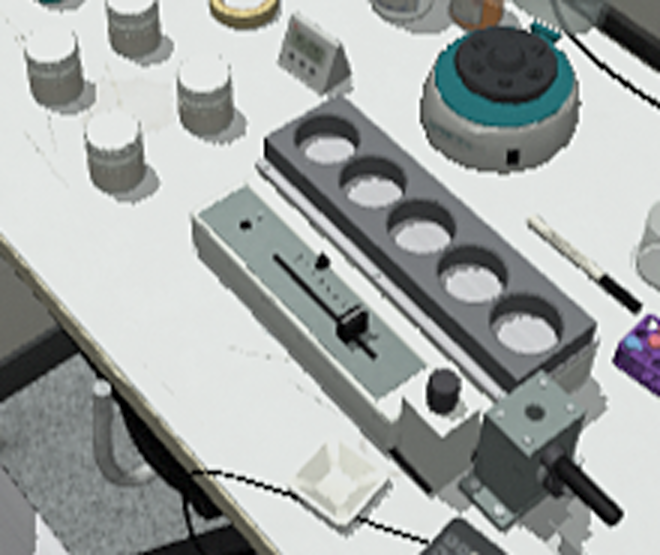

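View pics/c2.png

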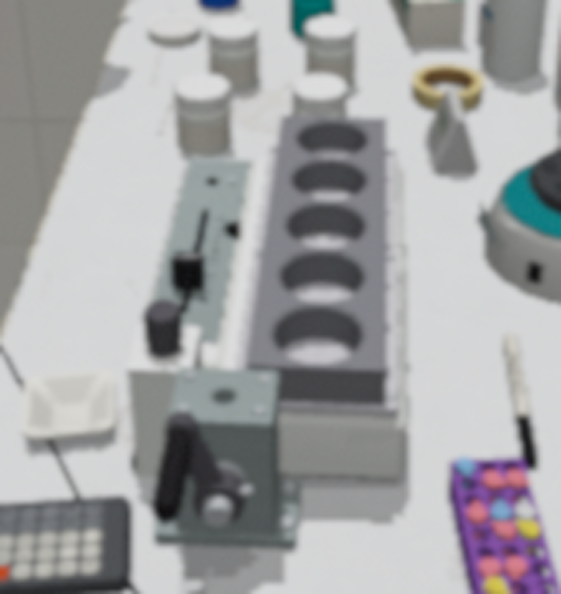

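Run:
```python
from h import *
_,a=load('scene0');_,b=load('side0')
S=lambda p:(a,190+p[0]/3,185+p[1]/3)
D=lambda p:(b,190+p[0]/3.3,170+p[1]/3.3)
pts={'bore':((536,411),(224,396)),'pin':((444,375),(163,310)),
'w0':((327,141),(332,138)),'w1':((373,183),(330,180)),'w2':((421,229),(327,224)),'w3':((472,275),(322,275)),'w4':((526,326),(317,333)),
'fader':((352,318),(187,263)),'clip':((322,258),(233,227)),'h_far':((560,463),(182,427)),'h_near':((613,514),(170,508)),
'jA':((51,47),(234,30)),'jB':((134,10),(330,28)),'jC':((205,78),(320,88)),'jD':((113,133),(203,88))}
for k,(p,q) in pts.items():
    X=tri(S(p),D(q)); e=proj(a,X)-np.array(S(p)[1:]); print(k,np.round(X,4),np.round(e,1))
for n,z in [('bore',.1),('pin',.12)]: print(n,plane(*S(pts[n][0]),z),plane(*D(pts[n][1]),z))
for k in ['jA','jB','jC','jD']: print(k,plane(*S(pts[k][0]),.062),plane(*D(pts[k][1]),.062))
```

```text
bore [ 0.4597 -0.2651  0.0999] [ 0.  -0.2]
pin [ 0.418  -0.2081  0.1187] [-0.   0.3]
w0 [0.5172 0.0373 0.0987] [ 0.3 -1. ]
w1 [ 0.5169 -0.0224  0.0972] [ 0.2 -0.9]
w2 [ 0.5151 -0.0836  0.0978] [ 0.3 -1.3]
w3 [ 0.5134 -0.1443  0.0984] [ 0.2 -1. ]
w4 [ 0.5114 -0.2056  0.0984] [ 0.2 -1. ]
fader [ 0.4189 -0.1069  0.0803] [ 0.  -0.3]
clip [ 0.4458 -0.0393  0.0661] [ 0. -0.]
h_far [ 0.4384 -0.3073  0.1113] [ 0.1 -1.5]
h_near [ 0.4393 -0.3577  0.1043] [ 0.  -0.4]
jA [0.4156 0.3234 0.0564] [ 0.2 -0.7]
jB [0.5093 0.3144 0.0612] [ 0.7 -2.1]
jC [0.5043 0.1957 0.0591] [ 0.3 -1. ]
jD [0.3974 0.1939 0.0582] [ 0.2 -0.9]
bore [ 0.45927077 -0.26539151  0.1       ] [ 0.45986645 -0.26486498  0.1       ]
pin [ 0.41801503 -0.20807206  0.12      ] [ 0.41789859 -0.21067976  0.12      ]
jA [0.41097547 0.31633783 0.062     ] [0.41778451 0.31520763 0.062     ]
jB [0.50204551 0.30773393 0.062     ] [0.51355316 0.32389941 0.062     ]
jC [0.49951399 0.19074517 0.062     ] [0.50639481 0.19510095 0.062     ]
jD [0.39333745 0.18879179 0.062     ] [0.39948666 0.19074082 0.062     ]
```

Seen: four white jars (scene px (207,201), (235,188), (258,211), (228,229)), with the blue (163,176) and turquoise (206,173) ones as look-alikes to leave. Pin head at (338,310), bore at (369,322), handle tilted to -x at about (385,348). All heights agree with what was given (bore 0.100, pin top 0.119, handle radius 56 mm).

```bash
cat >> h.py <<'E'
from scipy.spatial.transform import Rotation as Ro
def plan(*wps,start=None):
    s=robot.observe()
    p,r=(s['tool_pos'],Ro.from_euler('xyz',s['tool_rot'])) if start is None else (np.array(start[:3]),Ro.from_euler('xyz',[np.pi,0,start[3]]))
    for x,y,z,yaw in wps:
        q=Ro.from_euler('xyz',[np.pi,0,yaw]); P=np.array([x,y,z])
        print(np.round(r.inv().apply(P-p),4).tolist(),np.round((r.inv()*q).as_rotvec(),4).tolist()); p,r=P,q
E
python3 -c "
from h import *
plan((.36,.34,.30,2.2),(.42,.1,.28,1.547),(.418,-.16,.26,1.547))"
```

```text
[-0.212, -0.0772, -0.1136] [-0.0012, 0.0002, 0.5698]
[-0.2293, -0.0927, 0.02] [-0.0, -0.0, 0.653]
[-0.26, 0.0042, 0.02] [0.0, 0.0, 0.0]
```

>>> arm_command(
  moves=[
    [[-0.05,-0.02,-0.113],[0,0,0.12],0.06],
    [[-0.1,-0.04,-0.113],[0,0,0.24],0.06],
    [[-0.15,-0.055,-0.113],[0,0,0.36],0.06],
    [[-0.212,-0.077,-0.113],[-0.001,0,0.57],0.06],
    [[-0.212,-0.077,-0.113],[-0.001,0,0.57],0.06],
  ],
)

```text
time: 0.65
tool_pos: [0.3466, 0.3517, 0.2973]
tool_rot: [3.14, -0.0, 2.196]
contact_force: [0.2, 0.7, -0.5]
opening: 0.0607
grip_force: 0.0
```

>>> arm_command(
  moves=[
    [[-0.229,-0.093,0.02],[0,0,0.653],0.06],
    [[-0.229,-0.093,0.02],[0,0,0.653],0.06],
    [[-0.229,-0.093,0.02],[0,0,0.653],0.06],
    [[-0.229,-0.093,0.02],[0,0,0.653],0.06],
    [[-0.229,-0.093,0.02],[0,0,0.653],0.06],
  ],
)

```text
time: 1.15
tool_pos: [0.4051, 0.1111, 0.2763]
tool_rot: [3.141, -0.001, 1.542]
contact_force: [1.4, 1.1, 0.5]
opening: 0.0603
grip_force: 0.0
```

>>> arm_command(
  moves=[
    [[-0.26,0.004,0.02],[0,0,0],0.06],
    [[-0.26,0.004,0.02],[0,0,0],0.06],
    [[-0.26,0.004,0.02],[0,0,0],0.06],
    [[-0.26,0.004,0.02],[0,0,0],0.06],
    [[-0.26,0.004,0.02],[0,0,0],0.06],
  ],
)

```text
time: 1.65
tool_pos: [0.4024, -0.1381, 0.257]
tool_rot: [3.141, -0.001, 1.547]
contact_force: [1.4, 0.5, 0.3]
opening: 0.0598
grip_force: 0.0
```

```bash
python3 -c "
from h import *
im,m=snap('wrist','w1'); s=robot.observe(); print(s['time'],s['tool_pos'],s['tool_rot'])
for X in [(.418,-.209,.12),(.4597,-.265,.1),(.439,-.333,.108)]: print(proj(m,X))
"
```

```text
1.7 [ 0.40211536 -0.145142    0.25601246] [-3.14086518  0.00326169  1.54163795]
[295.79867049 259.35419976]
[331.96349155 296.79217775]
[314.44849536 352.50790997]
```

View pics/w1.png

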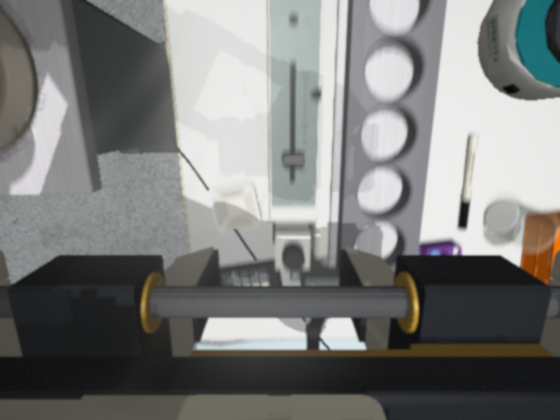

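Wrist view: pin head at (293,252), within a few mm of the prediction; fader (292,159), clip (316,94), wells in a row at x≈385.

```bash
python3 -c "
from h import *
im,m=snap('wrist','w2'); s=robot.observe(); print(s['time'],s['tool_pos'],s['tool_rot'])
for X in [(.418,-.209,.12),(.4597,-.265,.1),(.4189,-.1069,.0803),(.4458,-.0393,.0661)]: print(proj(m,X))
g=cv2.cvtColor(im,cv2.COLOR_RGB2GRAY)[225:285,270:320]
cv2.imwrite('pics/w2c.png',cv2.resize(im[60:290,230:350,::-1],None,fx=2.5,fy=2.5,interpolation=cv2.INTER_CUBIC))
plan((.418,-.209,.17,1.547),(.418,-.209,.097,1.547))"
```

```text
1.75 [ 0.40220978 -0.14133447  0.25613105] [-3.14053601e+00  2.50542065e-04  1.53949175e+00]
[296.58560806 252.74841196]
[333.18968289 290.71761221]
[294.05755805 149.56186696]
[317.83836807  82.61742428]
[-0.0671, 0.018, 0.0861] [-0.0011, 0.0002, -0.0075]
[0.0, -0.0, 0.073] [0.0, 0.0, 0.0]
```

View pics/w2c.png

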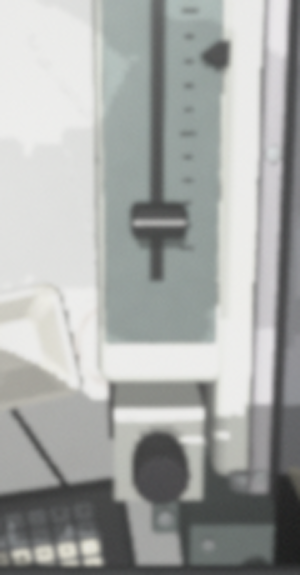

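>>> arm_command(
  moves=[
    [[-0.067,0.018,0.086],[0,0,-0.0075],0.05],
    [[-0.067,0.018,0.086],[0,0,-0.0075],0.05],
    [[-0.067,0.018,0.086],[0,0,-0.0075],0.05],
    [[-0.067,0.018,0.086],[0,0,-0.0075],0.05],
    [[-0.067,0.018,0.086],[0,0,-0.0075],0.05],
  ],
)

```text
time: 2.25
tool_pos: [0.4199, -0.2026, 0.1721]
tool_rot: [3.14, -0.001, 1.555]
contact_force: [-0.3, 0.4, -0.3]
opening: 0.0502
grip_force: 0.0
```

```bash
python3 -c "
from h import *
for i in range(3):
  s=robot.observe(); print(s['time'],s['tool_pos'],s['tool_rot'],np.abs(s['qvel']).max())
im,m=snap('wrist','w3'); s=robot.observe(); print(s['time'],s['tool_pos'],s['tool_rot'],np.abs(s['qvel']).max())
plan((.4175,-.209,.097,1.547))"
```

```text
2.25 [ 0.41991785 -0.20263973  0.17206629] [ 3.14012721e+00 -8.02316564e-04  1.55487631e+00] 0.023510113347124863
2.25 [ 0.41991785 -0.20263973  0.17206629] [ 3.14012721e+00 -8.02316564e-04  1.55487631e+00] 0.023510113347124863
2.25 [ 0.41991785 -0.20263973  0.17206629] [ 3.14012721e+00 -8.02316564e-04  1.55487631e+00] 0.023510113347124863
2.3 [ 0.42014814 -0.20268516  0.1725216 ] [3.13910163e+00 2.75376635e-06 1.55539414e+00] 0.009966902730773925
[-0.0064, -0.0027, 0.0755] [0.0025, -0.0, 0.0084]
```

>>> arm_command(
  moves=[
    [[-0.0064,-0.0025,0.02],[0,0,0.008],0.05],
    [[-0.0064,-0.0025,0.04],[0,0,0.008],0.05],
    [[-0.0064,-0.0025,0.06],[0,0,0.008],0.05],
    [[-0.0064,-0.0025,0.075],[0,0,0.008],0.05],
    [[-0.0064,-0.0025,0.075],[0,0,0.008],0.05],
  ],
)

```text
time: 2.8
tool_pos: [0.4167, -0.2084, 0.096]
tool_rot: [-3.141, -0.002, 1.548]
contact_force: [0.8, 0.5, 0.4]
opening: 0.0499
grip_force: 0.0
```

>>> arm_command(
  moves=[
    [[0,0,0],[0,0,0],0.015],
    [[0,0,0],[0,0,0],0.015],
    [[0,0,0],[0,0,0],0.015],
    [[0,0,0],[0,0,0],0.015],
    [[0,0,0],[0,0,0],0.015],
  ],
  squeeze=25,
)

```text
time: 3.3
tool_pos: [0.4171, -0.2099, 0.0964]
tool_rot: [3.14, -0.0, 1.546]
contact_force: [0.0, 0.1, -0.2]
opening: 0.0166
grip_force: 0.0
```

```bash
python3 -c "
from h import *
im,m=snap('scene','s1');snap('side','d1');s=robot.observe(); print(s['time'],s['tool_pos'],s['tool_rot'])
"
```

```text
3.4 [ 0.416916   -0.20984322  0.09615645] [ 3.14086023e+00 -7.99132065e-04  1.54617188e+00]
```

Run:
```python
from h import *
a,_=load('scene0');b=cv2.imread('pics/s1.png');c=cv2.imread('pics/d1.png')
A=cv2.resize(b[220:370,290:430],None,fx=2.8,fy=2.8);C=cv2.resize(c[190:340,190:330],None,fx=2.8,fy=2.8)
cv2.imwrite('pics/c3.png',np.hstack([A,C]))
```

```text
(no output)
```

View pics/c3.png

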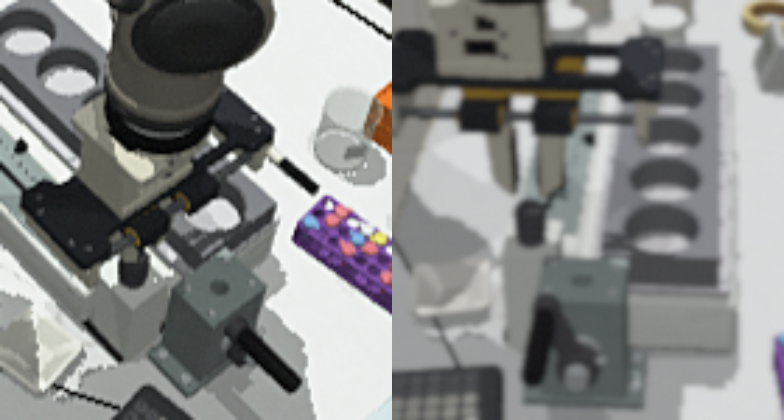

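Run:
```python
from h import *
_,a=load('s1');_,b=load('d1')
for X in [(.417,-.2098,.096),(.417,-.2098,.12),(.4,-.2098,.096),(.434,-.2098,.096)]:
    p=proj(a,X);q=proj(b,X); print((p-[290,220])*2.8,(q-[190,190])*2.8+[392,0])
s=robot.observe();print(s['time'],s['qpos'],s['tool_pos'])
```

```text
[132.48040023 270.48405426] [530.90007465 232.14798931]
[134.98972666 254.14799304] [529.22988407 206.25279068]
[117.03430036 282.16454477] [507.99786132 231.59589249]
[147.72641241 258.954872  ] [553.82660861 232.70067242]
3.4 [-6.31563138e-01  3.37890482e-01  1.81090376e+00  1.28259903e-03
  9.92652964e-01 -6.07639220e-01] [ 0.416916   -0.20984322  0.09615645]
```

Run:
```python
from h import *
im,m=snap('wrist','w4'); s=robot.observe(); print(s['tool_pos'],s['opening'],s['grip_force'])
for X in [(.417,-.2098,.096),(.418,-.209,.12),(.418,-.209,.09),(.4597,-.265,.1)]: print(proj(m,X))
s0=cv2.imread('pics/side0.png');_,b=load('side0');print('start TCP side',proj(b,(.1905,.4888,.1863)))
c=cv2.imread('pics/d1.png')
C=cv2.resize(c[215:300,205:275],None,fx=4.5,fy=4.5,interpolation=cv2.INTER_CUBIC)
S0=cv2.resize(s0[65:150,160:230],None,fx=4.5,fy=4.5,interpolation=cv2.INTER_CUBIC)[:382]
W=cv2.resize(im[150:420,190:370,::-1],None,fx=.9,fy=1.417)
C=cv2.resize(C,(315,382))
W=cv2.resize(im[180:400,210:370,::-1],(162,382)) if 0 else cv2.resize(im[160:420,200:380,::-1],(162,382)); print(C.shape,S0.shape,W.shape)
cv2.imwrite('pics/c4.png',np.hstack([C,S0,W]))
```

```text
[ 0.41690482 -0.20982903  0.09609793] 0.01503906807970735 0.0
[279.74811491 241.88289006]
[281.70183837 256.04117394]
[281.28596681 237.26491747]
[348.6829683  323.56066695]
start TCP side [200.02448507 125.12367015]
(382, 315, 3) (382, 315, 3) (382, 162, 3)
```

View pics/c4.png

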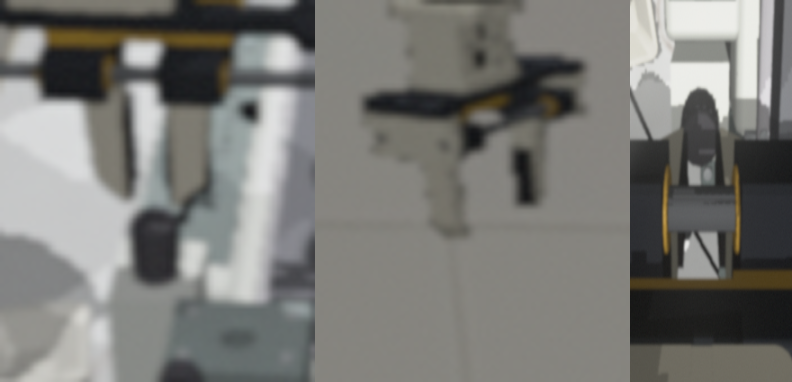

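Run:
```python
from h import *
s0=cv2.imread('pics/scene0.png');s1=cv2.imread('pics/s1.png')
z=lambda i,x,y:cv2.resize(i[y:y+90,x:x+90],None,fx=4.4,fy=4.4,interpolation=cv2.INTER_CUBIC)
cv2.imwrite('pics/c5.png',np.hstack([z(s0,50,95),z(s1,295,245)]))
_,a=load('scene0');print(proj(a,(.1905,.4888,.1863)),proj(a,(.1905,.4888,.2263)))
```

```text
[ 97.07047052 169.4316408 ] [ 92.93398062 157.88678036]
```

View pics/c5.png

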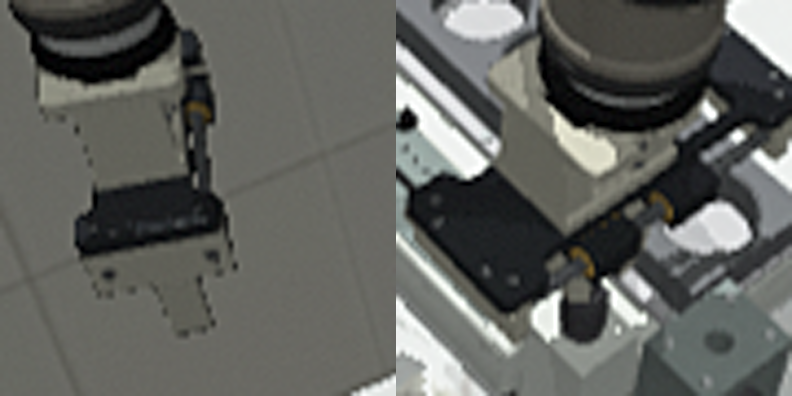

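Run:
```python
from h import *
_,a=load('scene0');_,b=load('side0')
T=np.array([.1905,.4888,.1863]);u=np.array([np.sin(2.77),-np.cos(2.77),0])
for s in (-.055,.055): print('pred',proj(a,T+s*u),proj(b,T+s*u))
X=tri((a,93.9,170),(b,190.5,116.5));print('tri near tip',X, proj(a,X),proj(b,X),'exp',T-.055*u)
c,d=ray(b,206.7,110.3);print('far: at expected y', [c+d*(y-c[1])/d[1] for y in (.54,)], T+.055*u)
```

```text
pred [ 98.5080827  182.77659619] [190.97300284 129.63082198]
pred [ 95.70864304 156.79017373] [208.51094492 120.89786911]
tri near tip [0.17217524 0.43995286 0.22997892] [ 94.08603621 169.36253153] [190.1630458  116.86841662] exp [0.17052951 0.43755374 0.1863    ]
far: at expected y [array([0.20746026, 0.54      , 0.22522541])] [0.21047049 0.54004626 0.1863    ]
```

The camera views show that the finger ends sit about 40 mm above the reported TCP, with no sideways error. The tips triangulate to z 0.230 at the start (reported 0.186) and about 0.132 now (reported 0.096). I closed above the head, so I'll open and go 34 mm lower.

>>> arm_command(
  moves=[
    [[0,0,0],[0,0,0],0.05],
    [[0,0,0],[0,0,0],0.05],
    [[0,0,0],[0,0,0],0.05],
    [[0,0,0],[0,0,0],0.05],
    [[0,0,0],[0,0,0],0.05],
  ],
)

```text
time: 3.95
tool_pos: [0.4169, -0.2098, 0.096]
tool_rot: [3.141, -0.001, 1.546]
contact_force: [0.7, -0.3, 0.1]
opening: 0.0483
grip_force: 0.0
```

>>> arm_command(
  moves=[
    [[0,0.001,0.007],[0,0,0],0.05],
    [[0,0.001,0.014],[0,0,0],0.05],
    [[0,0.001,0.021],[0,0,0],0.05],
    [[0,0.001,0.028],[0,0,0],0.05],
    [[0,0.001,0.034],[0,0,0],0.05],
  ],
)

```text
time: 4.45
tool_pos: [0.4177, -0.2096, 0.0612]
tool_rot: [-3.142, -0.001, 1.546]
contact_force: [-0.1, 0.3, 0.2]
opening: 0.0501
grip_force: 0.0
```

>>> arm_command(
  moves=[
    [[0,0,0],[0,0,0],0.015],
    [[0,0,0],[0,0,0],0.015],
    [[0,0,0],[0,0,0],0.015],
    [[0,0,0],[0,0,0],0.015],
    [[0,0,0],[0,0,0],0.015],
  ],
  squeeze=25,
)

```text
time: 4.95
tool_pos: [0.4173, -0.2098, 0.0623]
tool_rot: [-3.141, -0.001, 1.547]
contact_force: [-5.2, -1.0, 3.6]
opening: 0.0232
grip_force: 25.0
```

>>> arm_command(
  moves=[
    [[0,0,-0.025],[0,0,0],0.015],
    [[0,0,-0.05],[0,0,0],0.015],
    [[0,0,-0.075],[0,0,0],0.015],
    [[0,0,-0.1],[0,0,0],0.015],
    [[0,0,-0.118],[0,0,0],0.015],
  ],
)

```text
time: 5.45
tool_pos: [0.4185, -0.2101, 0.1817]
tool_rot: [3.139, 0.0, 1.546]
contact_force: [1.0, -0.4, -0.8]
opening: 0.0235
grip_force: 25.0
```

Run:
```python
from h import *
plan((.459,-.2655,.18,1.547))
snap('side','d2');snap('scene','s2');s=robot.observe();print(s['time'],s['tool_pos'],s['opening'],s['grip_force'],s['contact_force'])
```

```text
[-0.0544, 0.0419, 0.0018] [0.0027, 0.0001, -0.0007]
5.55 [ 0.41934879 -0.21071689  0.18227697] 0.023333582279215625 24.98832106590271 [-0.33310897  0.12556857 -0.61915518]
```

>>> arm_command(
  moves=[
    [[-0.011,0.008,0],[0,0,0],0.015],
    [[-0.022,0.017,0],[0,0,0],0.015],
    [[-0.035,0.026,0],[0,0,0],0.015],
    [[-0.046,0.035,0],[0,0,0],0.015],
    [[-0.055,0.041,0],[0,0,0],0.015],
  ],
)

```text
time: 6.05
tool_pos: [0.4576, -0.2661, 0.1785]
tool_rot: [-3.141, -0.002, 1.546]
contact_force: [0.6, 0.6, -1.6]
opening: 0.0232
grip_force: 25.0
```

Run:
```python
from h import *
a,_=snap('scene','s3');b,_=snap('side','d3');s=robot.observe();print(s['time'],s['tool_pos'],s['tool_rot'])
z=lambda i,x,y:cv2.resize(i[y:y+90,x:x+90,::-1],None,fx=4.4,fy=4.4,interpolation=cv2.INTER_CUBIC)
cv2.imwrite('pics/c6.png',np.hstack([z(a,325,250),z(b,215,215)]))
```

```text
6.15 [ 0.45764709 -0.26649161  0.17875895] [-3.14123946e+00 -1.62400374e-03  1.54566632e+00]
```

View pics/c6.png

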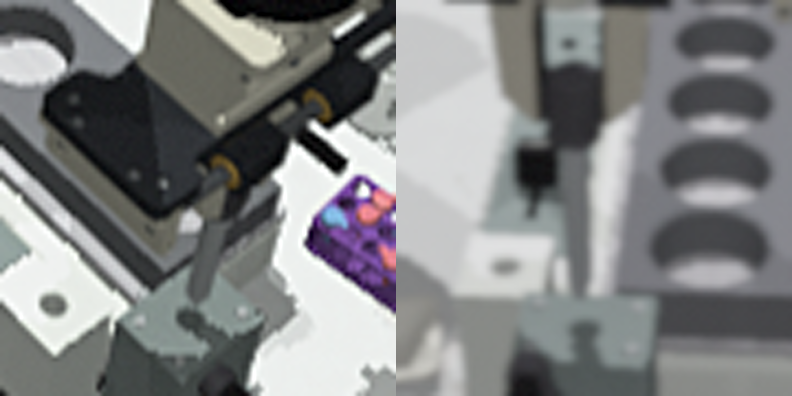

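Pin held; nose at scene (370.7,318.6) / side (256.4,282.5), just above the bore at (368.2,322.3) / (257.7,288.9).

Run:
```python
from h import *
_,a=load('s3');_,b=load('d3')
N=tri((a,370.7,318.2),(b,256.4,282));B=tri((a,368.2,322.3),(b,257.7,288.9));print(N,B)
h=tri((a,325+238/4.4,250+190/4.4),(b,215+(573-396)/4.4,215+80/4.4));print(h)
for X in [(.4595,-.2651,.1),(.4595,-.2651,.121)]: print(proj(a,X),proj(b,X))
```

```text
[ 0.45767612 -0.26903954  0.12298553] [ 0.45858709 -0.26465019  0.10116596]
[ 0.45630308 -0.27476042  0.23363999]
[368.64309864 321.85402839] [257.6794498  290.07752994]
[369.87742289 316.76636833] [257.37751013 281.68314038]
```

>>> arm_command(
  moves=[
    [[0.002,0.0015,0],[0,0,0],0.015],
    [[0.002,0.0015,0.007],[0,0,0],0.015],
    [[0.002,0.0015,0.014],[0,0,0],0.015],
    [[0.002,0.0015,0.02],[0,0,0],0.015],
    [[0.002,0.0015,0.026],[0,0,0],0.015],
  ],
)

```text
time: 6.65
tool_pos: [0.4588, -0.2636, 0.1533]
tool_rot: [3.141, -0.001, 1.546]
contact_force: [0.4, -0.2, -0.3]
opening: 0.0233
grip_force: 25.0
```

>>> arm_command(
  moves=[
    [[0,0,0.003],[0,0,0],0.015],
    [[0,0,0.006],[0,0,0],0.015],
    [[0,0,0.009],[0,0,0],0.015],
    [[0,0,0.012],[0,0,0],0.015],
    [[0,0,0.012],[0,0,0],0.015],
  ],
)

```text
time: 7.15
tool_pos: [0.4589, -0.2638, 0.1417]
tool_rot: [3.141, -0.001, 1.546]
contact_force: [-0.2, -0.6, -0.6]
opening: 0.0233
grip_force: 25.0
```

>>> arm_command(
  moves=[
    [[0,0,0.002],[0,0,0],0.015],
    [[0,0,0.004],[0,0,0],0.015],
    [[0,0,0.006],[0,0,0],0.015],
    [[0,0,0.006],[0,0,0],0.015],
    [[0,0,0.006],[0,0,0],0.015],
  ],
)

```text
time: 7.65
tool_pos: [0.4591, -0.2639, 0.136]
tool_rot: [3.141, -0.001, 1.546]
contact_force: [-0.1, -0.2, -1.5]
opening: 0.0229
grip_force: 25.0
```

>>> arm_command(
  moves=[
    [[0,0,0],[0,0,0],0.05],
    [[0,0,0],[0,0,0],0.05],
    [[0,0,0],[0,0,0],0.05],
    [[0,0,0],[0,0,0],0.05],
    [[0,0,0],[0,0,0],0.05],
  ],
)

```text
time: 8.15
tool_pos: [0.4591, -0.2639, 0.1361]
tool_rot: [3.141, -0.001, 1.546]
contact_force: [-0.3, -0.1, -0.2]
opening: 0.0498
grip_force: 0.0
```

>>> arm_command(
  moves=[
    [[0,0,-0.02],[0,0,0],0.05],
    [[0,0,-0.05],[0,0,0],0.05],
    [[0,0,-0.08],[0,0,0],0.05],
    [[-0.03,0,-0.1],[0,0,0],0.05],
    [[-0.06,0,-0.1],[0,0,0],0.05],
  ],
)

```text
time: 8.65
tool_pos: [0.4589, -0.3252, 0.2399]
tool_rot: [3.136, 0.004, 1.548]
contact_force: [1.0, -0.4, -0.7]
opening: 0.0503
grip_force: 0.0
```

Run:
```python
from h import *
a,ma=snap('scene','s4');b,mb=snap('side','d4');s=robot.observe();print(s['time'],s['tool_pos'],s['tool_rot'])
z=lambda i,x,y:cv2.resize(i[y:y+90,x:x+90,::-1],None,fx=4.4,fy=4.4,interpolation=cv2.INTER_CUBIC)
cv2.imwrite('pics/c7.png',np.hstack([z(a,335,285),z(b,210,245)]))
```

```text
8.75 [ 0.45735133 -0.32701326  0.23623949] [3.14014015e+00 1.15798365e-03 1.54369372e+00]
```

View pics/c7.png

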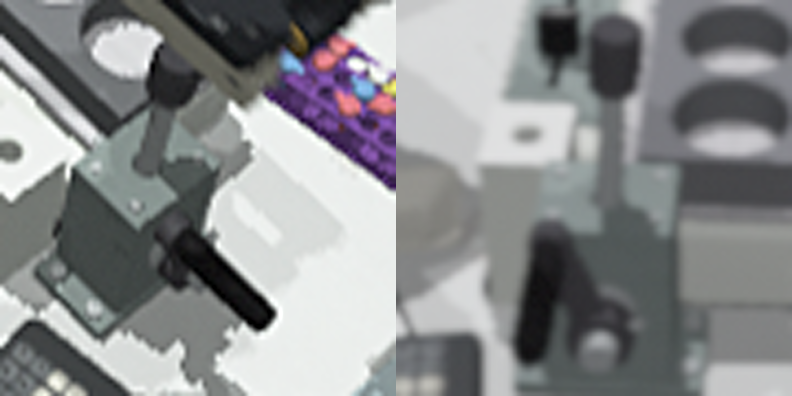

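Pin stands in the bore; handle still tilted to -x (side (244,298)–(241,324)). Grasping it next.

Run:
```python
from h import *
_,a=load('s4');_,b=load('d4')
f=tri((a,375.5,339.5),(b,244.5,298.4));n=tri((a,395.2,357.3),(b,240.9,324.5));print(f,n)
plan((.439,-.342,.12,1.547),(.439,-.342,.053,1.547))
c=np.array([.458,.055])
r=lambda t:c+.055*np.array([np.sin(t),np.cos(t)])
p0=r(np.radians(-20.5))
for k in range(0,80,4): 
    d=r(np.radians(-20.5+k))-p0; print(k,np.round(d*1000,1),end=' ')
```

```text
[ 0.43662091 -0.30561003  0.11152148] [ 0.43855778 -0.36047293  0.10565837]
[-0.0153, -0.0181, 0.1162] [0.0015, 0.0012, -0.0033]
[0.0, -0.0, 0.067] [0.0, 0.0, 0.0]
0 [0. 0.] 4 [3.6 1.2] 8 [7.4 2.2] 12 [11.1  2.9] 16 [14.9  3.3] 20 [18.8  3.5] 24 [22.6  3.4] 28 [26.4  3. ] 32 [30.2  2.4] 36 [34.   1.5] 40 [37.6  0.3] 44 [41.2 -1.1] 48 [44.7 -2.7] 52 [48.  -4.6] 56 [51.2 -6.7] 60 [54.2 -9.1] 64 [ 57.1 -11.6] 68 [ 59.8 -14.4] 72 [ 62.3 -17.3] 76 [ 64.6 -20.4]
```

>>> arm_command(
  moves=[
    [[-0.015,-0.018,0.025],[0,0,0],0.045],
    [[-0.015,-0.018,0.05],[0,0,0],0.045],
    [[-0.015,-0.018,0.08],[0,0,0],0.045],
    [[-0.015,-0.018,0.105],[0,0,0],0.045],
    [[-0.015,-0.018,0.115],[0,0,0],0.045],
  ],
)

```text
time: 9.25
tool_pos: [0.438, -0.3365, 0.1183]
tool_rot: [-3.139, -0.005, 1.546]
contact_force: [0.4, -0.5, 0.4]
opening: 0.0452
grip_force: 0.0
```

>>> arm_command(
  moves=[
    [[0,0,0.015],[0,0,0],0.045],
    [[0,0,0.03],[0,0,0],0.045],
    [[0,0,0.045],[0,0,0],0.045],
    [[0,0,0.06],[0,0,0],0.045],
    [[0,0,0.066],[0,0,0],0.045],
  ],
)

```text
time: 9.75
tool_pos: [0.4391, -0.3376, 0.0542]
tool_rot: [-3.141, -0.002, 1.547]
contact_force: [0.3, 0.7, 0.9]
opening: 0.045
grip_force: 0.0
```

>>> arm_command(
  moves=[
    [[0,0,0],[0,0,0],0.008],
    [[0,0,0],[0,0,0],0.008],
    [[0,0,0],[0,0,0],0.008],
    [[0,0,0],[0,0,0],0.008],
    [[0,0,0],[0,0,0],0.008],
  ],
  squeeze=15,
)

```text
time: 10.25
tool_pos: [0.4389, -0.3386, 0.0557]
tool_rot: [3.141, -0.0, 1.546]
contact_force: [-4.1, -0.1, 5.0]
opening: 0.0153
grip_force: 15.0
```

>>> arm_command(
  moves=[
    [[0,0.0018,-0.0006],[0,0,0],0.008],
    [[0,0.0036,-0.0012],[0,0,0],0.008],
    [[0,0.0055,-0.0017],[0,0,0],0.008],
    [[0,0.0074,-0.0022],[0,0,0],0.008],
    [[0,0.0093,-0.0026],[0,0,0],0.008],
  ],
)

```text
time: 10.75
tool_pos: [0.4471, -0.3389, 0.0582]
tool_rot: [-3.14, -0.001, 1.546]
contact_force: [-9.3, -0.7, 7.2]
opening: 0.0157
grip_force: 15.0
```

>>> arm_command(
  moves=[
    [[0,0.0018,-0.0003],[0,0,0],0.008],
    [[0,0.0037,-0.0006],[0,0,0],0.008],
    [[0,0.0056,-0.0007],[0,0,0],0.008],
    [[0,0.0075,-0.0008],[0,0,0],0.008],
    [[0,0.0075,-0.0008],[0,0,0],0.008],
  ],
)

```text
time: 11.25
tool_pos: [0.4553, -0.3391, 0.0588]
tool_rot: [-3.141, -0.0, 1.546]
contact_force: [-4.5, -1.1, 5.7]
opening: 0.0151
grip_force: 15.0
```

```bash
cat >> h.py <<'E'
def pinchk():
    im=robot.read_camera('wrist');m=robot.camera_model('wrist')
    B=np.array([.459,-.265,0]); out=[]
    for z in (.192,.130):
        p=proj(m,B+[0,0,z]); r=np.linalg.norm(proj(m,B+[.012,0,z])-p); mask=np.zeros(im.shape[:2],np.uint8); cv2.circle(mask,tuple(int(v) for v in p),int(r*.9),255,-1)
        out.append((np.round(p),round(r),np.round(cv2.mean(im,mask)[:3])))
    print(robot.observe()['time'],out); return im
E
python3 - <<'E'
from h import *
im=pinchk(); cv2.imwrite('pics/w5.png',im[:,:,::-1])
E
```

```text
11.3 [(array([291., 113.]), 68, array([114., 119., 119.])), (array([285., 115.]), 34, array([95., 99., 99.]))]
```

>>> arm_command(
  moves=[
    [[0,0.0018,0],[0,0,0],0.008],
    [[0,0.0036,0.0002],[0,0,0],0.008],
    [[0,0.0055,0.0004],[0,0,0],0.008],
    [[0,0.0074,0.0008],[0,0,0],0.008],
    [[0,0.0074,0.0008],[0,0,0],0.008],
  ],
)

```text
time: 11.8
tool_pos: [0.4629, -0.3393, 0.058]
tool_rot: [-3.141, -0.0, 1.546]
contact_force: [-5.9, -0.7, 4.7]
opening: 0.0154
grip_force: 15.0
```

Run:
```python
from h import *
im=pinchk(); cv2.imwrite('pics/w6.png',im[:,:,::-1])
a=cv2.imread('pics/w5.png');cv2.imwrite('pics/c8.png',cv2.resize(np.hstack([a,im[:,:,::-1]]),(800,300)))
```

```text
11.85 [(array([248., 113.]), 69, array([105., 109., 109.])), (array([263., 115.]), 34, array([90., 95., 94.]))]
```

View pics/c8.png

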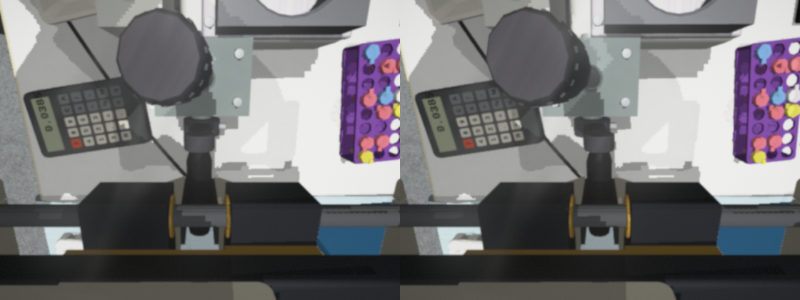

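```bash
cat >> h.py <<'E'
def head():
    im=robot.read_camera('wrist');g=cv2.GaussianBlur(cv2.cvtColor(im,cv2.COLOR_RGB2GRAY),(5,5),0)
    c=cv2.HoughCircles(g[:175],cv2.HOUGH_GRADIENT,1.5,40,param1=80,param2=30,minRadius=20,maxRadius=80)
    cs=[] if c is None else [tuple(np.round(v).astype(int).tolist()) for v in c[0]]
    print(robot.observe()['time'],[(v,int(g[min(v[1],174),min(v[0],559)])) for v in cs][:5])
E
python3 - <<'E'
from h import *
head()
E
```

```text
11.9 [((187, 74, 66), 89), ((412, 130, 79), 237), ((488, 104, 64), 67), ((103, 101, 72), 161), ((448, 109, 63), 236)]
```

>>> arm_command(
  moves=[
    [[0,0.0018,0.0003],[0,0,0],0.008],
    [[0,0.0036,0.0006],[0,0,0],0.008],
    [[0,0.0055,0.0011],[0,0,0],0.008],
    [[0,0.0072,0.0016],[0,0,0],0.008],
    [[0,0.0072,0.0016],[0,0,0],0.008],
  ],
)

```text
time: 12.4
tool_pos: [0.4703, -0.3395, 0.0563]
tool_rot: [3.142, -0.0, 1.546]
contact_force: [-4.4, -1.7, 4.6]
opening: 0.0154
grip_force: 15.0
```

```bash
python3 -c "
from h import *
head()"
```

```text
12.45 [((122, 80, 68), 88), ((506, 104, 48), 105), ((167, 100, 69), 89), ((386, 103, 72), 168), ((253, 101, 66), 96)]
```

>>> arm_command(
  moves=[
    [[0,0.0017,0.0005],[0,0,0],0.008],
    [[0,0.0035,0.001],[0,0,0],0.008],
    [[0,0.0052,0.0016],[0,0,0],0.008],
    [[0,0.007,0.0023],[0,0,0],0.008],
    [[0,0.007,0.0023],[0,0,0],0.008],
  ],
)

```text
time: 12.95
tool_pos: [0.4776, -0.3395, 0.0537]
tool_rot: [3.141, -0.0, 1.546]
contact_force: [-4.2, -2.0, 3.6]
opening: 0.0154
grip_force: 15.0
```

```bash
python3 -c "
from h import *
head();im,m=snap('scene','s5');im,m=snap('side','d5')"
```

```text
13.0 [((86, 82, 77), 83), ((518, 98, 48), 144), ((418, 115, 74), 237), ((385, 79, 71), 167), ((485, 130, 36), 110)]
```

>>> arm_command(
  moves=[
    [[0,0.0017,0.0007],[0,0,0],0.008],
    [[0,0.0035,0.0015],[0,0,0],0.008],
    [[0,0.0052,0.0023],[0,0,0],0.008],
    [[0,0.0069,0.0031],[0,0,0],0.008],
    [[0,0.0069,0.0031],[0,0,0],0.008],
  ],
)

```text
time: 13.6
tool_pos: [0.4847, -0.3396, 0.0506]
tool_rot: [3.141, -0.001, 1.546]
contact_force: [-2.2, -1.2, 2.6]
opening: 0.0155
grip_force: 15.0
```

```bash
python3 -c "
from h import *
head()"
```

```text
13.65 [((8, 82, 79), 82), ((490, 109, 49), 105), ((94, 97, 77), 50), ((406, 115, 77), 237), ((364, 83, 79), 155)]
```

>>> arm_command(
  moves=[
    [[0,0.0016,0.001],[0,0,0],0.008],
    [[0,0.0032,0.002],[0,0,0],0.008],
    [[0,0.0048,0.003],[0,0,0],0.008],
    [[0,0.0064,0.0042],[0,0,0],0.008],
    [[0,0.0064,0.0042],[0,0,0],0.008],
  ],
)

```text
time: 14.15
tool_pos: [0.4912, -0.3397, 0.0463]
tool_rot: [3.141, -0.001, 1.546]
contact_force: [-3.4, -2.4, 1.9]
opening: 0.0153
grip_force: 15.0
```

```bash
python3 -c "
from h import *
head();snap('wrist','w7')"
```

```text
14.2 [((466, 80, 68), 90), ((493, 116, 42), 95), ((86, 116, 59), 33), ((406, 112, 69), 237), ((232, 89, 63), 176)]
```

>>> arm_command(
  moves=[
    [[0,0.0015,0.0012],[0,0,0],0.008],
    [[0,0.003,0.0024],[0,0,0],0.008],
    [[0,0.0044,0.0037],[0,0,0],0.008],
    [[0,0.0058,0.005],[0,0,0],0.008],
    [[0,0.0058,0.005],[0,0,0],0.008],
  ],
)

```text
time: 14.75
tool_pos: [0.497, -0.3397, 0.0411]
tool_rot: [3.141, -0.001, 1.546]
contact_force: [-3.9, -2.3, 2.4]
opening: 0.0153
grip_force: 15.0
```

```bash
python3 -c "
from h import *
_,a=snap('side','d6');snap('wrist','w8')
b=cv2.imread('pics/d6.png');c=cv2.imread('pics/w8.png');z=cv2.resize(b[200:350,190:340],(420,420))
cv2.imwrite('pics/c9.png',cv2.resize(np.hstack([z,c[:,:380]]),(800,420)))"
```

```text
(no output)
```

View pics/c9.png

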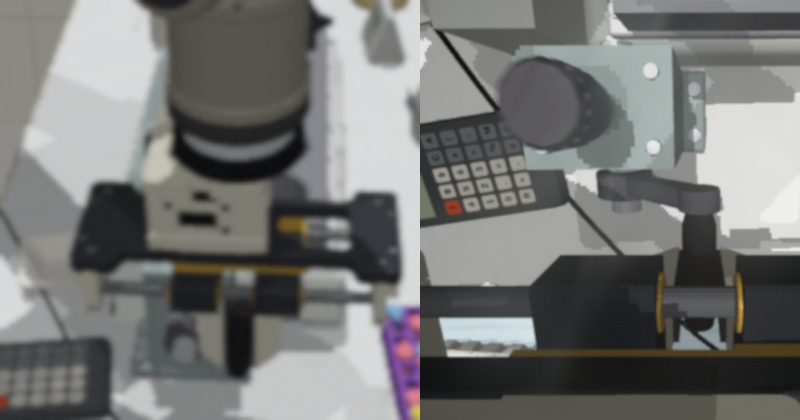

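Wrist view: head at (120,100), radius now ≈43 px against 66 before, so the pin has dropped about 35 mm into a cross-hole but is not home. I'll wiggle gently and watch.

```bash
cat >> h.py <<'E'
def head2():
    im=robot.read_camera('wrist');m=robot.camera_model('wrist');g=cv2.GaussianBlur(cv2.cvtColor(im,cv2.COLOR_RGB2GRAY),(5,5),0)
    p=[proj(m,(.459,-.265,z)) for z in (.192,.130)]; x0=int(max(0,min(p[0][0],p[1][0])-70));x1=int(max(p[0][0],p[1][0])+50)
    c=cv2.HoughCircles(g[30:190,x0:x1],cv2.HOUGH_GRADIENT,1,8,param1=60,param2=14,minRadius=28,maxRadius=75)
    cs=[] if c is None else [((int(v[0])+x0,int(v[1])+30,int(v[2])),int(g[int(v[1])+30,min(int(v[0])+x0,559)])) for v in c[0]]
    print(robot.observe()['time'],np.round(p).tolist(),cs[:6])
E
python3 -c "
from h import *
head2()"
```

```text
14.9 [[-28.0, 115.0], [148.0, 116.0]] [((136, 132, 67), 95), ((123, 106, 41), 93), ((95, 115, 70), 83), ((132, 125, 63), 92), ((131, 101, 42), 92), ((105, 110, 58), 89)]
```

>>> arm_command(
  moves=[
    [[0,0.0006,0.0006],[0,0,0],0.008],
    [[0,0.0013,0.0014],[0,0,0],0.008],
    [[0,0.002,0.0022],[0,0,0],0.008],
    [[0,0.002,0.0022],[0,0,0],0.008],
    [[0,0.002,0.0022],[0,0,0],0.008],
  ],
)

```text
time: 15.4
tool_pos: [0.4989, -0.3398, 0.0392]
tool_rot: [3.141, -0.001, 1.546]
contact_force: [-3.6, -2.0, 3.5]
opening: 0.0154
grip_force: 15.0
```

```bash
python3 -c "
from h import *
head2()"
```

```text
15.45 [[-57.0, 115.0], [140.0, 116.0]] [((129, 110, 40), 96), ((137, 129, 63), 96), ((133, 139, 73), 98), ((104, 126, 68), 146), ((119, 111, 67), 96), ((138, 120, 54), 96)]
```

>>> arm_command(
  moves=[
    [[0,0.0006,0.0006],[0,0,0],0.008],
    [[0,0.0013,0.0014],[0,0,0],0.008],
    [[0,0.0019,0.0022],[0,0,0],0.008],
    [[0,0.0019,0.0022],[0,0,0],0.008],
    [[0,0.0019,0.0022],[0,0,0],0.008],
  ],
)

```text
time: 15.95
tool_pos: [0.5007, -0.3398, 0.0368]
tool_rot: [3.141, -0.001, 1.546]
contact_force: [-3.2, -2.4, 1.0]
opening: 0.0156
grip_force: 15.0
```

```bash
python3 -c "
from h import *
head2()"
```

```text
16.0 [[-92.0, 115.0], [130.0, 116.0]] [((121, 109, 39), 96), ((127, 102, 38), 96), ((116, 126, 57), 94), ((30, 126, 53), 52), ((123, 134, 70), 94), ((136, 100, 47), 96)]
```

The camera is now lower, so radius 39 at (121,109) matches the head being home (predicted 41 at (130,116)). I'll release the crank and press down on the head to confirm.

>>> arm_command(
  moves=[
    [[0,0,0],[0,0,0],0.045],
    [[0,0,0],[0,0,0],0.045],
    [[0,0,0],[0,0,0],0.045],
    [[0,0,0],[0,0,0],0.045],
    [[0,0,0],[0,0,0],0.045],
  ],
)

```text
time: 16.5
tool_pos: [0.5008, -0.3397, 0.0369]
tool_rot: [3.141, -0.001, 1.546]
contact_force: [-0.2, -0.3, 0.4]
opening: 0.0446
grip_force: 0.0
```

>>> arm_command(
  moves=[
    [[0,0,-0.03],[0,0,0],0.045],
    [[0,0,-0.06],[0,0,0],0.03],
    [[0,0,-0.1],[0,0,0],0.01],
    [[0,0,-0.13],[0,0,0],0.0],
    [[0,0,-0.15],[0,0,0],0.0],
  ],
)

```text
time: 17.0
tool_pos: [0.5013, -0.3404, 0.1899]
tool_rot: [3.138, 0.001, 1.546]
contact_force: [0.6, 0.2, -0.8]
opening: 0.0175
grip_force: 0.0
```

```bash
python3 -c "
from h import *
_,a=snap('scene','s6');_,b=snap('side','d6b')
plan((.459,-.2645,.12,1.547))
for z in (.13,.16,.192): print(z,proj(a,(.459,-.265,z)),proj(b,(.459,-.265,z)))
"
```

```text
[0.0756, -0.0452, 0.0699] [0.0058, 0.0032, -0.0006]
0.13 [370.22352498 314.63662014] [256.98755324 277.97184784]
0.16 [372.06717931 307.02287458] [256.5303332  265.40806086]
0.192 [374.11966389 298.54672204] [256.02129044 251.42025574]
```

>>> arm_command(
  moves=[
    [[0.037,-0.022,0],[0,0,0],0.0],
    [[0.075,-0.043,0],[0,0,0],0.0],
    [[0.075,-0.043,0],[0,0,0],0.0],
    [[0.075,-0.043,0.035],[0,0,0],0.0],
    [[0.075,-0.043,0.07],[0,0,0],0.0],
  ],
)

```text
time: 17.6
tool_pos: [0.4599, -0.2641, 0.1162]
tool_rot: [3.139, 0.001, 1.547]
contact_force: [0.9, -0.4, -0.7]
opening: 0.0006
grip_force: 0.0
```

>>> arm_command(
  moves=[
    [[0,0,0.005],[0,0,0],0.0],
    [[0,0,0.01],[0,0,0],0.0],
    [[0,0,0.014],[0,0,0],0.0],
    [[0,0,0.018],[0,0,0],0.0],
    [[0,0,0.02],[0,0,0],0.0],
  ],
)

```text
time: 18.1
tool_pos: [0.4599, -0.2642, 0.0975]
tool_rot: [3.14, -0.0, 1.546]
contact_force: [-0.3, 0.5, 0.4]
opening: 0.0004
grip_force: 0.0
```

>>> arm_command(
  moves=[
    [[0,0,0.002],[0,0,0],0.0],
    [[0,0,0.004],[0,0,0],0.0],
    [[0,0,0.005],[0,0,0],0.0],
    [[0,0,0.006],[0,0,0],0.0],
    [[0,0,0.007],[0,0,0],0.0],
  ],
)

```text
time: 18.6
tool_pos: [0.4597, -0.264, 0.0903]
tool_rot: [3.14, -0.001, 1.546]
contact_force: [-2.0, 1.4, 10.5]
opening: 0.0005
grip_force: 4.9
```

>>> arm_command(
  moves=[
    [[0,0,0.001],[0,0,0],0.0],
    [[0,0,0.002],[0,0,0],0.0],
    [[0,0,0.003],[0,0,0],0.0],
    [[0,0,0.003],[0,0,0],0.0],
    [[0,0,0.003],[0,0,0],0.0],
  ],
)

```text
time: 19.1
tool_pos: [0.46, -0.2641, 0.0902]
tool_rot: [3.139, 0.001, 1.547]
contact_force: [-5.7, 4.8, 23.6]
opening: -0.0
grip_force: 11.6
```

>>> arm_command(
  moves=[
    [[0,0,-0.03],[0,0,0],0.0],
    [[0,0,-0.07],[0,0,0],0.0],
    [[0,0,-0.11],[0,0,0.05],0.02],
    [[0.04,-0.02,-0.14],[0,0,0.2],0.04],
    [[0.08,-0.03,-0.14],[0,0,0.35],0.04],
  ],
)

```text
time: 19.6
tool_pos: [0.4324, -0.1843, 0.2306]
tool_rot: [3.134, 0.0, 1.188]
contact_force: [0.8, 0.9, 0.4]
opening: 0.02
grip_force: 0.0
```

```bash
python3 -c "
from h import *
_,m=load('w2')
f=plane(m,294,148.4,.0803);c=plane(m,316.8,82,.0661);print(f,c, (c-f)@[.024,1,0])
a=cv2.imread('pics/scene0.png')
plan((.419,-.1065,.13,-.024))
"
```

```text
[ 0.41886104 -0.10567243  0.0803    ] [ 0.44470616 -0.03865582  0.0661    ] 0.06763689415946884
[0.0672, -0.0422, 0.1002] [0.0066, -0.0041, 1.2118]
```

Pin is firm at z 0.0902 under 24 N, so it is home and the tip offset is 39.8 mm. Fader next: it needs +68 mm.

>>> arm_command(
  moves=[
    [[0.02,-0.01,0],[0,0,0.15],0.04],
    [[0.04,-0.02,0],[0,0,0.3],0.04],
    [[0.06,-0.042,0],[0,0,0.45],0.04],
    [[0.067,-0.042,0],[0,0,0.6],0.04],
    [[0.067,-0.042,0],[0,0,0.75],0.04],
  ],
)

```text
time: 20.1
tool_pos: [0.4167, -0.1043, 0.2275]
tool_rot: [-3.141, -0.002, 0.442]
contact_force: [-0.5, 0.4, 0.0]
opening: 0.0402
grip_force: 0.0
```

>>> arm_command(
  moves=[
    [[0,0,0.025],[0,0,0.15],0.04],
    [[0,0,0.05],[0,0,0.3],0.04],
    [[0,0,0.08],[0,0,0.462],0.04],
    [[0,0,0.1],[0,0,0.462],0.04],
    [[0,0,0.1],[0,0,0.462],0.04],
  ],
)

```text
time: 20.6
tool_pos: [0.4151, -0.1046, 0.125]
tool_rot: [-3.139, 0.004, -0.016]
contact_force: [-0.1, 0.8, 0.5]
opening: 0.04
grip_force: 0.0
```

```bash
python3 -c "
from h import *
im,m=snap('wrist','w9');s=robot.observe();print(s['time'],s['tool_pos'],s['tool_rot'])
for X in [(.4189,-.1065,.0803),(.4452,-.039,.0661)]: print(proj(m,X))
plan((.4189,-.1062,.06,-.024),(.4189,-.1062,.0215,-.024))
"
```

```text
20.65 [ 0.41624666 -0.10516891  0.12662133] [-3.1397697e+00  1.5392320e-03 -1.5080217e-02]
[283.65480545 213.28953122]
[192.91079209 175.66854418]
[0.0028, 0.0011, 0.0666] [-0.0018, 0.0015, 0.0089]
[0.0, -0.0, 0.0385] [0.0, 0.0, 0.0]
```

>>> arm_command(
  moves=[
    [[0.003,0.001,0.03],[0,0,0.009],0.04],
    [[0.003,0.001,0.055],[0,0,0.009],0.04],
    [[0.003,0.001,0.08],[0,0,0.009],0.04],
    [[0.003,0.001,0.1],[0,0,0.009],0.04],
    [[0.003,0.001,0.104],[0,0,0.009],0.04],
  ],
)

```text
time: 21.15
tool_pos: [0.4198, -0.1064, 0.0227]
tool_rot: [-3.14, 0.001, -0.024]
contact_force: [-0.5, 0.1, 0.2]
opening: 0.0399
grip_force: 0.0
```

>>> arm_command(
  moves=[
    [[0,0,0],[0,0,0],0.006],
    [[0,0,0],[0,0,0],0.006],
    [[0,0,0],[0,0,0],0.006],
    [[0,0,0],[0,0,0],0.006],
    [[0,0,0],[0,0,0],0.006],
  ],
  squeeze=12,
)

```text
time: 21.65
tool_pos: [0.4207, -0.1068, 0.024]
tool_rot: [-3.142, -0.003, -0.024]
contact_force: [-0.3, -0.0, 6.6]
opening: 0.014
grip_force: 12.0
```

```bash
python3 -c "
from h import *
s=robot.observe();print(s['time'],s['tool_pos'],s['tool_rot'],s['contact_force'])
"
```

```text
21.65 [ 0.42065975 -0.10675122  0.02404943] [-3.14159079e+00 -2.52118296e-03 -2.44992489e-02] [-0.34247332 -0.04737592  6.62190868]
```

>>> arm_command(
  moves=[
    [[0,-0.015,0],[0,0,0],0.006],
    [[0,-0.03,0],[0,0,0],0.006],
    [[0,-0.045,0],[0,0,0],0.006],
    [[0,-0.06,0],[0,0,0],0.006],
    [[0,-0.068,0],[0,0,0],0.006],
  ],
)

```text
time: 22.15
tool_pos: [0.4222, -0.038, 0.0241]
tool_rot: [-3.142, -0.002, -0.024]
contact_force: [-1.0, -2.2, 6.6]
opening: 0.0139
grip_force: 12.0
```

>>> arm_command(
  moves=[
    [[0,0,0],[0,0,0],0.006],
    [[0,0,0],[0,0,0],0.006],
    [[0,0,0],[0,0,0],0.006],
    [[0,0,0],[0,0,0],0.006],
    [[0,0,0],[0,0,0],0.006],
  ],
)

```text
time: 22.65
tool_pos: [0.4221, -0.0383, 0.024]
tool_rot: [-3.141, -0.002, -0.025]
contact_force: [-2.1, 1.6, 7.7]
opening: 0.0141
grip_force: 12.0
```

>>> arm_command(
  moves=[
    [[0,0,0],[0,0,0],0.035],
    [[0,0,0],[0,0,0],0.035],
    [[0,0,0],[0,0,0],0.035],
    [[0,0,-0.03],[0,0,0],0.035],
    [[0,0,-0.06],[0,0,0],0.035],
  ],
)

```text
time: 23.15
tool_pos: [0.4206, -0.0383, 0.0833]
tool_rot: [-3.14, 0.002, -0.025]
contact_force: [0.4, 0.1, -0.2]
opening: 0.0352
grip_force: 0.0
```

```bash
python3 -c "
from h import *
s=robot.observe();print(s['time'],s['tool_pos'],s['tool_rot'],s['contact_force'])
plan((.41,.0,.29,.75),(.42,.20,.31,1.547))
"
```

```text
23.15 [ 0.42064508 -0.03827865  0.08325422] [-3.13998285e+00  2.22326361e-03 -2.48723245e-02] [ 0.42186879  0.1008197  -0.24485495]
[-0.0121, -0.0383, -0.2067] [-0.0024, 0.0015, -0.7749]
[0.1436, -0.1395, -0.02] [0.0, 0.0, -0.797]
```

>>> arm_command(
  moves=[
    [[0,-0.01,-0.05],[0,0,-0.15],0.06],
    [[0,-0.02,-0.1],[0,0,-0.3],0.06],
    [[-0.005,-0.03,-0.15],[0,0,-0.45],0.06],
    [[-0.01,-0.038,-0.2],[0,0,-0.6],0.06],
    [[-0.012,-0.038,-0.206],[0,0,-0.75],0.06],
  ],
)

```text
time: 23.65
tool_pos: [0.4121, 0.0, 0.2946]
tool_rot: [3.134, -0.007, 0.732]
contact_force: [0.4, -0.3, -0.7]
opening: 0.0596
grip_force: 0.0
```

>>> arm_command(
  moves=[
    [[0.035,-0.035,0],[0,0,-0.15],0.07],
    [[0.07,-0.07,0],[0,0,-0.3],0.07],
    [[0.105,-0.1,0],[0,0,-0.45],0.07],
    [[0.14,-0.135,-0.01],[0,0,-0.6],0.07],
    [[0.14,-0.14,-0.01],[0,0,-0.82],0.07],
  ],
)

```text
time: 24.15
tool_pos: [0.4223, 0.2019, 0.2997]
tool_rot: [3.141, -0.003, 1.487]
contact_force: [0.5, -1.3, 0.4]
opening: 0.07
grip_force: 0.0
```

>>> arm_command(
  moves=[
    [[0,0,0],[0,0,-0.1],0.07],
    [[0,0,0],[0,0,-0.1],0.07],
    [[0,0,0],[0,0,-0.1],0.07],
    [[0,0,0],[0,0,-0.1],0.07],
    [[0,0,0],[0,0,-0.1],0.07],
  ],
)

```text
time: 24.65
tool_pos: [0.4223, 0.1969, 0.2994]
tool_rot: [3.141, -0.001, 1.573]
contact_force: [-0.8, -1.1, 0.2]
opening: 0.07
grip_force: 0.0
```

```bash
python3 -c "
from h import *
im,m=snap('wrist','w10');s=robot.observe();print(s['time'],s['tool_pos'],s['tool_rot'])
J=dict(A=(.414,.316),B=(.508,.316),C=(.503,.193),D=(.3965,.190));W=[(.517,.0373,.098),(.5169,-.0224,.098)]
for k,v in J.items(): p=proj(m,v+(.062,)); print(k,p,np.linalg.norm(proj(m,(v[0]+.026,v[1],.062))-p))
for w in W: print('w',proj(m,w))
g=cv2.GaussianBlur(cv2.cvtColor(im,cv2.COLOR_RGB2GRAY),(3,3),0)
c=cv2.HoughCircles(g[:260],cv2.HOUGH_GRADIENT,1,20,param1=60,param2=14,minRadius=15,maxRadius=28);print(np.round(c[0][:14]).astype(int).tolist())
"
```

```text
24.7 [0.42235377 0.19691783 0.29941447] [ 3.14091837e+00 -8.84169616e-04  1.57360435e+00]
A [272.16041769  76.30288525] 22.04376684665294
B [351.83488714  76.43194694] 22.026854510251535
C [342.31904715 179.51809426] 20.37245601596507
D [258.86257885 181.74660347] 20.351515914711428
w [351.98009721 303.19702121]
w [349.319711   342.86849793]
[[440, 88, 25], [344, 172, 20], [272, 68, 23], [356, 62, 22], [258, 176, 18], [518, 172, 23], [546, 178, 27], [488, 46, 20], [532, 106, 24], [560, 110, 20], [272, 88, 22], [536, 210, 18], [426, 182, 18], [346, 86, 18]]
```

```bash
python3 -c "
from h import *
im,m=load('w10')
cv2.imwrite('pics/c10.png',cv2.resize(im[25:215,225:395],None,fx=3,fy=3,interpolation=cv2.INTER_CUBIC))"
```

```text
(no output)
```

View pics/c10.png

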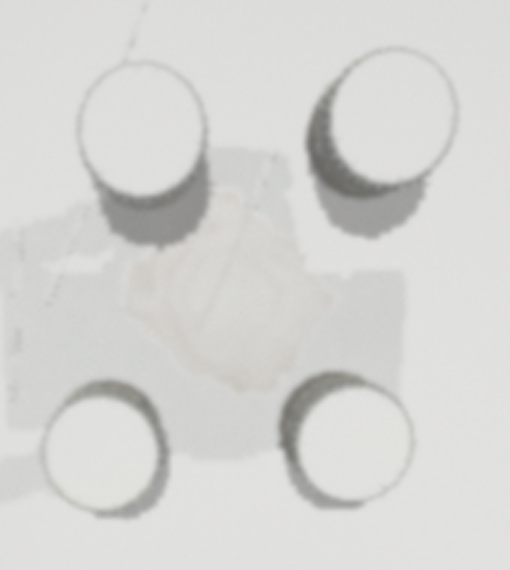

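All four are white-capped jars: A (272.3,68.3), B (356.7,63.7), C (343.3,172.7), D (259,176.3). None is blue or turquoise.

```bash
python3 -c "
from h import *
im,m=load('w10');_,a=load('scene0');_,b=load('side0')
for k,p,r in [('A',(272.3,68.3),21.3),('B',(356.7,63.7),21.2),('C',(343.3,172.7),19.4),('D',(259,176.3),19.7)]: print(k,plane(m,*p,.062),r)
P=plane(m,343.3,172.7,.062);plan((P[0],P[1],.09,1.547),(P[0],P[1],-.006,1.547))
P=plane(m,259,176.3,.062);plan((P[0],P[1],.09,1.547),(P[0],P[1],-.006,1.547))
im=cv2.cvtColor(im,cv2.COLOR_BGR2GRAY)
"
```

```text
A [0.41419932 0.32477553 0.062     ] 21.3
B [0.51288044 0.32992721 0.062     ] 21.2
C [0.50380189 0.20174979 0.062     ] 19.4
D [0.39677608 0.19701912 0.062     ] 19.7
[0.0044, 0.0813, 0.2095] [0.0007, -0.0009, 0.0266]
[0.0, -0.0, 0.096] [0.0, 0.0, 0.0]
[-0.0, -0.0257, 0.2094] [0.0007, -0.0009, 0.0266]
[0.0, -0.0, 0.096] [0.0, 0.0, 0.0]
```

>>> arm_command(
  moves=[
    [[0,0.03,0.04],[0,0,0.027],0.075],
    [[0,0.06,0.08],[0,0,0.027],0.075],
    [[0.002,0.081,0.12],[0,0,0.027],0.075],
    [[0.002,0.081,0.16],[0,0,0.027],0.075],
    [[0.002,0.081,0.18],[0,0,0.027],0.075],
  ],
)

```text
time: 25.2
tool_pos: [0.5019, 0.1989, 0.1155]
tool_rot: [-3.137, 0.001, 1.547]
contact_force: [0.0, -0.4, 0.5]
opening: 0.0748
grip_force: 0.0
```

```bash
cat >> h.py <<'E'
def ring(img,m,X,R,search=22,dark=None):
    """refine a horizontal circle of radius R near X by Hough; returns world points"""
    g=cv2.GaussianBlur(cv2.cvtColor(img,cv2.COLOR_RGB2GRAY),(3,3),0)
    p=proj(m,X);r=np.linalg.norm(proj(m,np.array(X)+[R,0,0])-p);w=int(r+search)
    x0,y0=max(0,int(p[0])-w),max(0,int(p[1])-w);roi=g[y0:int(p[1])+w,x0:int(p[0])+w]
    c=cv2.HoughCircles(roi,cv2.HOUGH_GRADIENT,1,6,param1=40,param2=8,minRadius=int(r*.88),maxRadius=int(r*1.08))
    print('pred',np.round(p,1),round(r,1))
    if c is not None:
        for v in c[0][:4]: print('  ',np.round([v[0]+x0,v[1]+y0,v[2]],1),np.round(plane(m,v[0]+x0,v[1]+y0,X[2]),4))
E
python3 -c "
from h import *
im,m=snap('wrist','w11');s=robot.observe();print(s['time'],s['tool_pos'],s['tool_rot'])
ring(im,m,(.5038,.2,.062),.026)
"
```

```text
25.25 [0.50051334 0.19860843 0.11357458] [-3.13315533e+00  1.50905765e-03  1.54672075e+00]
pred [282.3 215.6] 34.4
   [281.5 212.5  30.8] [0.5032 0.2025 0.062 ]
   [282.5 204.5  32. ] [0.5041 0.2087 0.062 ]
   [282.5 218.5  36.4] [0.5039 0.1977 0.062 ]
   [276.5 208.5  36.4] [0.4995 0.2057 0.062 ]
```

```bash
sed -i 's/int(r\*.88),maxRadius=int(r\*1.08)/int(r*.95),maxRadius=int(r*1.06)+1/' h.py; python3 -c "
from h import *
im,m=snap('wrist','w12');s=robot.observe();print(s['time'],s['tool_pos'],s['tool_rot'])
ring(im,m,(.5038,.2,.062),.025)
im,m=load('w10')
for X in [(.414,.3248),(.5129,.3299),(.5038,.2017),(.3968,.197)]: ring(im[:,:,::-1],m,X+(.062,),.025,10)
plan((.5038,.202,-.006,1.547))
"
```

```text
25.3 [0.50134542 0.19889486 0.1162332 ] [-3.13541889e+00  9.27340291e-04  1.54703480e+00]
pred [284.4 215.9] 33.3
   [283.5 212.5  34.3] [0.5032 0.2027 0.062 ]
   [282.5 206.5  34.3] [0.5026 0.2073 0.062 ]
   [283.5 200.5  32. ] [0.5034 0.2119 0.062 ]
pred [272.1  68.3] 21.3
   [271.5  67.5  22.4] [0.4133 0.3256 0.062 ]
   [271.5  73.5  21.3] [0.4132 0.3191 0.062 ]
pred [356.7  63.7] 21.4
   [355.5  63.5  22.4] [0.5115 0.3301 0.062 ]
   [348.5  70.5  21.3] [0.5037 0.3225 0.062 ]
pred [343.3 172.7] 19.7
   [342.5 172.5  18.3] [0.5028 0.202  0.062 ]
   [337.5 167.5  19.3] [0.4961 0.2084 0.062 ]
pred [259.  176.3] 19.7
   [257.5 176.5  19.3] [0.3949 0.1968 0.062 ]
   [259.5 170.5  19.3] [0.3975 0.2044 0.062 ]
[0.0033, 0.0031, 0.1222] [-0.0062, 0.0009, 0.0]
```

>>> arm_command(
  moves=[
    [[0.0033,0.002,0.025],[0,0,0],0.075],
    [[0.0033,0.002,0.05],[0,0,0],0.075],
    [[0.0033,0.002,0.08],[0,0,0],0.075],
    [[0.0033,0.002,0.105],[0,0,0],0.075],
    [[0.0033,0.002,0.122],[0,0,0],0.075],
  ],
)

```text
time: 25.8
tool_pos: [0.5062, 0.2032, -0.0024]
tool_rot: [3.14, -0.001, 1.548]
contact_force: [-1.1, 0.2, -0.1]
opening: 0.0749
grip_force: 0.0
```

>>> arm_command(
  moves=[
    [[0,0,0],[0,0,0],0.04],
    [[0,0,0],[0,0,0],0.04],
    [[0,0,0],[0,0,0],0.04],
    [[0,0,0],[0,0,0],0.04],
    [[0,0,0],[0,0,0],0.04],
  ],
  squeeze=15,
)

```text
time: 26.3
tool_pos: [0.5066, 0.2035, -0.0009]
tool_rot: [3.138, -0.002, 1.548]
contact_force: [-0.6, -0.5, 6.9]
opening: 0.0513
grip_force: 15.0
```

```bash
python3 -c "
from h import *
im,m=snap('wrist','w13');s=robot.observe();print(s['time'],s['tool_pos'],s['tool_rot'])
ring(im,m,(s['tool_pos'][0],s['tool_pos'][1],.062),.025)
"
```

```text
26.35 [ 0.50660995  0.203433   -0.00087312] [ 3.13817486e+00 -1.64850243e-03  1.54824399e+00]
pred [280.5 293.1] 57.9
   [280.5 285.5  59.2] [0.5067 0.2071 0.062 ]
   [278.5 303.5  59.2] [0.5056 0.1984 0.062 ]
   [271.5 287.5  61.4] [0.5028 0.2062 0.062 ]
   [280.5 293.5  55.8] [0.5066 0.2032 0.062 ]
```

>>> arm_command(
  moves=[
    [[0,0,-0.04],[0,0,0],0.04],
    [[0,0,-0.08],[0,0,0],0.04],
    [[0,0,-0.12],[0,0,0],0.04],
    [[0,0,-0.16],[0,0,0],0.04],
    [[-0.04,0.005,-0.18],[0,0,0],0.04],
  ],
)

```text
time: 26.85
tool_pos: [0.5107, 0.166, 0.1819]
tool_rot: [3.134, -0.004, 1.553]
contact_force: [1.3, -0.8, -0.6]
opening: 0.052
grip_force: 15.0
```

>>> arm_command(
  moves=[
    [[-0.045,0.003,0],[0,0,0],0.04],
    [[-0.09,0.003,0],[0,0,0],0.04],
    [[-0.135,0.003,0],[0,0,0],0.04],
    [[-0.18,0.003,0],[0,0,0],0.04],
    [[-0.2,0.003,0],[0,0,0],0.04],
  ],
)

```text
time: 27.35
tool_pos: [0.5077, -0.0405, 0.1779]
tool_rot: [3.14, 0.0, 1.546]
contact_force: [0.3, 0.0, -1.5]
opening: 0.0513
grip_force: 15.0
```

>>> arm_command(
  moves=[
    [[-0.01,0,0],[0,0,0],0.04],
    [[-0.01,0,0],[0,0,0],0.04],
    [[-0.01,0,0],[0,0,0],0.04],
    [[-0.01,0,0],[0,0,0],0.04],
    [[-0.01,0,0],[0,0,0],0.04],
  ],
)

```text
time: 27.85
tool_pos: [0.5078, -0.046, 0.1773]
tool_rot: [3.141, -0.001, 1.55]
contact_force: [0.1, -0.9, -1.2]
opening: 0.0516
grip_force: 15.0
```

```bash
python3 -c "
from h import *
im,m=snap('wrist','w14');s=robot.observe();print(s['time'],s['tool_pos'],s['tool_rot'],s['opening'])
for w in [(.5172,.0373,.098),(.5165,-.0224,.098)]: ring(im,m,w,.028,18)
im,m=load('w9')
for w in [(.5165,-.0224,.098),(.5151,-.0836,.098),(.5134,-.1443,.098)]: ring(im[:,:,::-1],m,w,.028,18)
im,m=load('w2')
for w in [(.5165,-.0224,.098),(.5151,-.0836,.098),(.5134,-.1443,.098)]: ring(im[:,:,::-1],m,w,.028,12)
"
```

```text
27.9 [ 0.50783783 -0.04611778  0.17726309] [ 3.14094057e+00 -9.95800639e-04  1.54985873e+00] 0.05160721353564101
pred [289.3 103. ] 36.6
   [288.5  89.5  38.4] [0.5167 0.0471 0.098 ]
   [289.5  82.5  38.4] [0.5176 0.052  0.098 ]
   [293.5 101.5  38.4] [0.5204 0.0383 0.098 ]
   [295.5  92.5  38.4] [0.522  0.0448 0.098 ]
pred [289.5 180.2] 34.5
   [287.5 164.5  36.4] [ 0.5151 -0.0096  0.098 ]
   [290.5 173.5  33. ] [ 0.5174 -0.017   0.098 ]
   [283.5 159.5  36.4] [ 0.512  -0.0056  0.098 ]
   [290.5 158.5  36.4] [ 0.5176 -0.0049  0.098 ]
pred [142.5  68.1] 52.2
   [136.5  61.5  55.4] [ 0.5202 -0.0192  0.098 ]
   [128.5  62.5  53.2] [ 0.5198 -0.0144  0.098 ]
   [120.5  71.5  52.1] [ 0.5148 -0.0088  0.098 ]
   [129.5  68.5  49.9] [ 0.5164 -0.0145  0.098 ]
pred [243.9  68.7] 51.9
   [228.5  69.5  50. ] [ 0.5148 -0.0743  0.098 ]
   [222.5  68.5  54.4] [ 0.5155 -0.0707  0.098 ]
   [228.5  63.5  51.1] [ 0.5182 -0.0745  0.098 ]
   [234.5  70.5  54.4] [ 0.5142 -0.0779  0.098 ]
pred [344.5  69.9] 51.8
   [329.5  70.5  51.1] [ 0.5132 -0.1352  0.098 ]
   [324.5  66.5  50. ] [ 0.5155 -0.1322  0.098 ]
   [335.5  67.5  54.4] [ 0.5148 -0.1388  0.098 ]
   [333.5  75.5  50. ] [ 0.5104 -0.1377  0.098 ]
pred [395.9  58.3] 29.6
   [394.5  51.5  30.3] [ 0.5148 -0.0164  0.098 ]
   [385.5  57.5  29.1] [ 0.5065 -0.0214  0.098 ]
   [394.5  57.5  29.2] [ 0.5151 -0.0217  0.098 ]
pred [390.7 124.7] 28.1
   [388.5 120.5  29.3] [ 0.5127 -0.0794  0.098 ]
   [380.5 119.5  28.1] [ 0.5046 -0.0782  0.098 ]
   [394.5 116.5  29.4] [ 0.5184 -0.0758  0.098 ]
pred [385.7 184.6] 26.8
   [383.5 178.5  28.4] [ 0.5107 -0.1378  0.098 ]
   [377.5 175.5  26.1] [ 0.5043 -0.1344  0.098 ]
```

```bash
python3 -c "
from h import *
im,m=load('w14');g=cv2.cvtColor(im,cv2.COLOR_BGR2GRAY)
def prof(f,lab):
    ts=np.arange(-.042,.0425,.001);out=[]
    for t in ts:
        p=proj(m,f(t)); out.append(int(cv2.getRectSubPix(g,(3,3),(float(p[0]),float(p[1]))).mean()))
    print(lab,' '.join(map(str,out)))
prof(lambda t:(.5165+.024*t,.045+t,.098),'w0 y .003-.087')
prof(lambda t:(.5165+t,.046,.098),'w0 x .4745-.5585')
prof(lambda t:(.515+.024*t,-.015+t,.098),'w1 y -.057-.027')
prof(lambda t:(.515+t,-.015,.098),'w1 x .473-.557')
"
```

```text
w0 y .003-.087 210 210 210 210 210 205 185 157 137 132 131 129 122 114 116 123 123 128 152 186 206 211 211 212 212 212 211 212 211 212 212 212 213 212 212 212 213 213 212 213 213 213 212 213 213 213 213 213 213 213 214 213 213 213 213 213 213 213 215 219 222 215 192 170 162 162 162 161 152 130 108 100 103 111 122 137 155 164 168 182 207 224 227 227 227
w0 x .4745-.5585 192 173 166 165 164 164 163 160 157 154 151 149 144 134 121 111 111 126 152 181 202 210 212 214 213 212 211 210 210 212 215 216 215 214 215 216 217 218 218 217 216 214 213 213 214 215 216 218 220 219 217 215 214 215 215 214 215 216 215 213 214 215 216 215 214 213 204 174 128 95 92 104 118 129 137 139 139 140 139 139 139 139 139 139 142
w1 y -.057-.027 134 126 120 118 117 117 117 117 117 117 118 119 119 119 118 115 108 97 86 80 80 91 120 162 195 205 207 207 207 207 208 208 208 208 209 209 209 209 209 209 209 209 209 209 209 209 209 209 209 209 209 210 210 210 210 210 210 210 210 210 210 210 210 210 210 205 185 157 137 132 131 129 122 114 116 123 123 128 152 186 206 211 211 212 212
w1 x .473-.557 175 155 145 144 143 143 143 142 142 142 142 140 135 126 114 102 101 125 164 195 208 210 211 211 210 210 210 210 211 213 214 215 213 211 210 210 211 211 212 212 211 210 209 210 210 209 207 207 208 209 208 209 208 207 206 206 207 206 205 205 208 209 207 204 203 199 180 144 104 84 89 100 113 124 131 134 135 135 135 136 135 135 135 135 138
```

```bash
python3 -c "
from h import *
im,m=load('w9');g=cv2.cvtColor(im,cv2.COLOR_BGR2GRAY);print('cam',-m['R'].T@m['t'])
def prof(g,m,f,a,b,lab):
    ts=np.arange(a,b,.001);out=[]
    for t in ts:
        p=proj(m,f(t)); out.append(int(cv2.getRectSubPix(g,(3,3),(float(p[0]),float(p[1]))).mean()))
    print(lab,a,' '.join(map(str,out)))
for x in (.508,.514): prof(g,m,lambda t:(x+.024*(t+.11),t,.098),-.13,-.09,'w9 x%.3f'%x)
for n in ('s6',):
  im,m=load(n);g=cv2.cvtColor(im,cv2.COLOR_BGR2GRAY)
  for c in (.012,-.049,-.11): prof(g,m,lambda t:(.515+.024*(t+.08),t,.098),c-.012,c+.022,n)
im,m=load('w14');print('cam',-m['R'].T@m['t'])
"
```

```text
cam [ 0.48813708 -0.10520174  0.32139319]
w9 x0.508 -0.13 223 223 223 223 223 223 223 223 223 223 223 223 223 223 223 223 213 185 161 157 156 156 150 136 133 149 161 153 145 161 198 218 222 222 222 222 222 222 222 222 222
w9 x0.514 -0.13 219 220 220 219 220 220 219 219 219 219 219 219 219 219 219 218 207 179 157 153 153 153 149 137 127 137 147 144 155 182 204 215 217 217 217 217 216 216 216 216 216
s6 0.0 60 58 58 57 57 57 56 56 57 59 61 64 71 81 93 105 121 138 156 174 190 202 211 219 222 224 224 223 222 221 221 221 221 221
s6 -0.061 63 59 56 57 57 58 58 57 58 58 60 65 72 79 89 102 116 132 148 164 180 195 206 212 216 219 220 219 219 218 218 218 218 218
s6 -0.122 70 66 62 58 57 57 57 56 56 57 59 62 69 78 87 97 113 130 147 164 179 193 204 213 217 219 220 219 219 218 218 217 217 217
cam [0.50884808 0.02758165 0.37401553]
```

```bash
python3 -c "
from h import *
plan((.5172,.0455,.13,1.547),(.5172,.0455,.105,1.547),(.5172,.0455,.0695,1.547))
s=robot.observe();print(s['tool_pos'],s['tool_rot'])"
```

```text
[0.0917, 0.0074, 0.0474] [0.0007, -0.001, 0.0029]
[0.0, -0.0, 0.025] [0.0, 0.0, 0.0]
[0.0, -0.0, 0.0355] [0.0, 0.0, 0.0]
[ 0.50783783 -0.04611778  0.17726309] [ 3.14094057e+00 -9.95800639e-04  1.54985873e+00]
```

>>> arm_command(
  moves=[
    [[0.04,0.0074,0.01],[0,0,0.003],0.04],
    [[0.085,0.0074,0.03],[0,0,0.003],0.04],
    [[0.0917,0.0074,0.047],[0,0,0.003],0.04],
    [[0.0917,0.0074,0.06],[0,0,0.003],0.04],
    [[0.0917,0.0074,0.072],[0,0,0.003],0.04],
  ],
)

```text
time: 28.4
tool_pos: [0.5171, 0.0455, 0.1046]
tool_rot: [3.141, -0.001, 1.547]
contact_force: [0.4, -0.7, -0.7]
opening: 0.0514
grip_force: 15.0
```

>>> arm_command(
  moves=[
    [[0,0,0.003],[0,0,0],0.04],
    [[0,0,0.006],[0,0,0],0.04],
    [[0,0,0.009],[0,0,0],0.04],
    [[0,0,0.012],[0,0,0],0.04],
    [[0,0,0.013],[0,0,0],0.04],
  ],
)

```text
time: 28.9
tool_pos: [0.518, 0.0455, 0.0954]
tool_rot: [3.138, -0.003, 1.545]
contact_force: [-6.9, 6.0, 21.8]
opening: 0.0516
grip_force: 15.0
```

>>> arm_command(
  moves=[
    [[0,0,-0.005],[0,0,0],0.04],
    [[0.002,-0.002,-0.007],[0,0,0],0.04],
    [[0.002,-0.002,-0.004],[0,0,0],0.04],
    [[0.002,-0.002,-0.001],[0,0,0],0.04],
    [[0.002,-0.002,0.001],[0,0,0],0.04],
  ],
)

```text
time: 29.4
tool_pos: [0.5171, 0.0474, 0.0933]
tool_rot: [3.137, -0.003, 1.545]
contact_force: [-2.2, 6.6, 22.8]
opening: 0.0521
grip_force: 15.2
```

```bash
python3 -c "
from h import *
s=robot.observe();print(s['tool_pos'],s['tool_rot'],s['contact_force'],s['torque'])"
```

```text
[0.51705294 0.04741507 0.09332001] [ 3.13654996e+00 -2.63318182e-03  1.54490301e+00] [-2.19293132  6.5634147  22.81853167] [1.00083666 0.7419786  0.09468036]
```

>>> arm_command(
  moves=[
    [[0.001,-0.0003,-0.003],[0,0,0],0.04],
    [[0.003,-0.0007,-0.003],[0,0,0],0.04],
    [[0.003,-0.0007,-0.001],[0,0,0],0.04],
    [[0.003,-0.0007,0],[0,0,0],0.04],
    [[0.003,-0.0007,0.002],[0,0,0],0.04],
  ],
)

```text
time: 29.9
tool_pos: [0.5172, 0.0503, 0.0912]
tool_rot: [3.135, -0.002, 1.545]
contact_force: [2.4, 5.4, 18.6]
opening: 0.0524
grip_force: 15.2
```

```bash
python3 -c "
from h import *
s=robot.observe();print(s['tool_pos'],s['tool_rot'],s['contact_force'],s['torque'])"
```

```text
[0.51716507 0.05028508 0.09124874] [ 3.13512874e+00 -2.40938148e-03  1.54457670e+00] [ 2.354087    5.35146238 18.61980694] [ 0.7472344   0.0328274  -0.04536988]
```

>>> arm_command(
  moves=[
    [[0.001,0.0002,-0.003],[0,0,0],0.04],
    [[0.0025,0.0004,-0.003],[0,0,0],0.04],
    [[0.0025,0.0004,-0.001],[0,0,0],0.04],
    [[0.0025,0.0004,0.001],[0,0,0],0.04],
    [[0.0025,0.0004,0.003],[0,0,0],0.04],
  ],
)

```text
time: 30.4
tool_pos: [0.5174, 0.0532, 0.0882]
tool_rot: [3.136, -0.003, 1.545]
contact_force: [2.9, 6.3, 15.9]
opening: 0.0522
grip_force: 15.2
```

```bash
python3 -c "
from h import *
s=robot.observe();print(s['tool_pos'],s['tool_rot'],s['contact_force'],s['torque'])
im,m=snap('wrist','w15');g=cv2.cvtColor(im,cv2.COLOR_RGB2GRAY)
a=snap('scene','s7');b=snap('side','d7')"
```

```text
[0.51740648 0.05320972 0.08819585] [ 3.13552764e+00 -3.08401126e-03  1.54451907e+00] [ 2.941052    6.34782131 15.90386771] [ 0.95105872 -0.25112292 -0.09370092]
```

```bash
python3 -c "
from h import *
for n in ('w13','w14','w15'):
    im,m=load(n);g=cv2.cvtColor(im,cv2.COLOR_BGR2GRAY);print(n,' '.join(map(str,g[200:270:2,276:285].mean(1).astype(int))))
    print('  row236',' '.join(map(str,g[250:254,200:360:4].mean(0).astype(int))))
im,m=load('d7');_,a=load('s7')
# expected jar cap centre (upright) in side view
print(proj(m,(.5172,.0532,.152)),proj(m,(.5172,.045,.152)),proj(a,(.5172,.0532,.152)),proj(a,(.5172,.045,.152)))
"
```

```text
w13 197 196 192 145 116 116 115 115 115 114 126 138 119 125 135 123 118 119 121 136 140 141 167 199 210 210 212 211 206 157 133 133 132 133 131
  row236 116 107 100 94 91 80 60 116 113 111 144 127 161 186 200 209 207 210 210 211 211 211 210 210 208 207 199 173 135 161 109 103 119 80 53 90 92 90 93 103
w14 95 113 122 123 122 123 123 123 124 124 142 150 129 136 148 133 129 129 126 148 155 156 186 221 227 227 229 225 173 149 148 148 148 147 147
  row236 109 105 101 98 95 85 64 168 136 118 156 140 180 205 220 227 226 228 228 228 228 228 228 228 227 226 219 191 149 178 116 109 101 68 55 108 111 103 138 158
w15 112 119 118 110 97 131 175 181 181 179 151 117 125 133 128 167 217 219 220 222 222 222 222 222 222 222 222 221 200 151 147 147 147 147 147
  row236 121 99 92 92 92 76 55 97 130 176 218 220 221 221 221 221 221 222 221 222 221 222 222 222 222 222 222 221 222 222 219 202 144 68 49 98 104 94 84 96
[290.27816012 191.67847592] [290.23067833 193.13915908] [295.74782477 213.44969419] [297.85665744 215.2674704 ]
```

Jar hit the rim and pivoted in the light grip: the wrist profile shows the cap moved about 6 mm. I'll take it back to its bench spot, set it upright, and re-grip it across both axes so it sits centred in the hand.

>>> arm_command(
  moves=[
    [[0,0,-0.03],[0,0,0],0.04],
    [[0,0,-0.06],[0,0,0],0.04],
    [[0.03,-0.005,-0.08],[0,0,0],0.04],
    [[0.08,-0.01,-0.08],[0,0,0],0.04],
    [[0.12,-0.01,-0.08],[0,0,0],0.04],
  ],
)

```text
time: 31.05
tool_pos: [0.5066, 0.1735, 0.166]
tool_rot: [-3.14, -0.001, 1.544]
contact_force: [0.7, -0.6, -1.1]
opening: 0.0514
grip_force: 15.0
```

>>> arm_command(
  moves=[
    [[0.027,0,0.04],[0,0,0],0.04],
    [[0.027,0,0.08],[0,0,0],0.04],
    [[0.027,0,0.12],[0,0,0],0.04],
    [[0.027,0,0.145],[0,0,0],0.04],
    [[0.027,0,0.155],[0,0,0],0.04],
  ],
)

```text
time: 31.55
tool_pos: [0.5054, 0.1986, 0.0076]
tool_rot: [-3.134, 0.001, 1.545]
contact_force: [-0.5, 0.5, -0.6]
opening: 0.0517
grip_force: 15.0
```

```bash
python3 -c "
from h import *
s=robot.observe();print(s['tool_pos'],s['tool_rot'],s['contact_force'],s['torque'],s['opening'])"
```

```text
[0.50541418 0.19860784 0.00761352] [-3.13378741e+00  1.30397591e-03  1.54548134e+00] [-0.52412463  0.54017639 -0.63678662] [-0.07424949  0.00264247 -0.00089114] 0.05171992322246062
```

>>> arm_command(
  moves=[
    [[0,0,0.003],[0,0,0],0.04],
    [[0,0,0.006],[0,0,0],0.04],
    [[0,0,0.008],[0,0,0],0.04],
    [[0,0,0.009],[0,0,0],0.04],
    [[0,0,0.009],[0,0,0],0.04],
  ],
  squeeze=4,
)

```text
time: 32.05
tool_pos: [0.5094, 0.1994, 0.0031]
tool_rot: [3.14, -0.001, 1.545]
contact_force: [0.2, 0.7, -1.0]
opening: 0.0519
grip_force: 4.0
```

>>> arm_command(
  moves=[
    [[0,0,0],[0,0,0],0.078],
    [[0,0,0],[0,0,0],0.078],
    [[0,0,0],[0,0,0],0.078],
    [[0,0,-0.04],[0,0,0],0.078],
    [[0,0,-0.08],[0,0,0],0.078],
  ],
)

```text
time: 32.55
tool_pos: [0.508, 0.199, 0.0825]
tool_rot: [-3.139, -0.0, 1.545]
contact_force: [1.0, -0.4, 0.1]
opening: 0.078
grip_force: 0.0
```

>>> arm_command(
  moves=[
    [[0,0,-0.015],[0,0,0.15],0.078],
    [[0,0,-0.015],[0,0,0.3],0.078],
    [[0,0,-0.015],[0,0,0.45],0.078],
    [[0,0,-0.015],[0,0,0.6],0.078],
    [[0,0,-0.015],[0,0,0.75],0.078],
  ],
)

```text
time: 33.05
tool_pos: [0.5089, 0.1992, 0.0976]
tool_rot: [-3.142, -0.001, 0.789]
contact_force: [-0.7, -0.2, -0.1]
opening: 0.0779
grip_force: 0.0
```

>>> arm_command(
  moves=[
    [[0,0,0],[0,0,0.15],0.078],
    [[0,0,0],[0,0,0.3],0.078],
    [[0,0,0],[0,0,0.45],0.078],
    [[0,0,0],[0,0,0.6],0.078],
    [[0,0,0],[0,0,0.82],0.078],
  ],
)

```text
time: 33.55
tool_pos: [0.5089, 0.1992, 0.0975]
tool_rot: [-3.141, -0.001, 0.039]
contact_force: [0.0, -0.1, 0.3]
opening: 0.0782
grip_force: 0.0
```

```bash
python3 -c "
from h import *
im,m=snap('scene','s8');snap('side','d8');s=robot.observe();print(s['tool_pos'],s['tool_rot'],s['opening'])
im,m=snap('wrist','w16');ring(im,m,(.5038,.2,.062),.025)"
```

```text
[0.50890921 0.19919734 0.09752594] [-3.14074381e+00 -7.26536267e-04  4.39822019e-02] 0.07827356082053159
pred [279.7 229.3] 34.4
   [296.5 218.5  36.4] [0.5123 0.1885 0.062 ]
   [294.5 206.5  32.7] [0.521  0.1904 0.062 ]
   [296.5 225.5  35.3] [0.5072 0.1882 0.062 ]
```

>>> arm_command(
  moves=[
    [[0.001,0.01,0.01],[0,0,0.065],0.078],
    [[0.001,0.01,0.035],[0,0,0.065],0.078],
    [[0.001,0.01,0.06],[0,0,0.065],0.078],
    [[0.001,0.01,0.085],[0,0,0.065],0.078],
    [[0.001,0.01,0.1],[0,0,0.065],0.078],
  ],
)

```text
time: 34.2
tool_pos: [0.5095, 0.1891, -0.0043]
tool_rot: [-3.141, 0.002, -0.015]
contact_force: [0.4, -0.4, 0.1]
opening: 0.0783
grip_force: 0.0
```

>>> arm_command(
  moves=[
    [[0,0,0],[0,0,0],0.04],
    [[0,0,0],[0,0,0],0.04],
    [[0,0,0],[0,0,0],0.04],
    [[0,0,0],[0,0,0],0.04],
    [[0,0,0],[0,0,0],0.04],
  ],
  squeeze=8,
)

```text
time: 34.7
tool_pos: [0.5113, 0.1895, -0.0015]
tool_rot: [-3.14, -0.003, -0.019]
contact_force: [-0.1, -0.7, 4.9]
opening: 0.0519
grip_force: 8.0
```

>>> arm_command(
  moves=[
    [[0,0,0],[0,0,0],0.075],
    [[0,0,0],[0,0,0],0.075],
    [[0,0,0],[0,0,0],0.075],
    [[0,0,-0.04],[0,0,0],0.075],
    [[0,0,-0.075],[0,0,0],0.075],
  ],
)

```text
time: 35.2
tool_pos: [0.5097, 0.1891, 0.0727]
tool_rot: [-3.141, 0.002, -0.02]
contact_force: [1.0, -0.3, 0.2]
opening: 0.075
grip_force: 0.0
```

>>> arm_command(
  moves=[
    [[0,0,-0.01],[0,0,-0.1],0.075],
    [[0,0,-0.01],[0,0,-0.25],0.075],
    [[0,0,-0.01],[0,0,-0.4],0.075],
    [[0,0,-0.01],[0,0,-0.55],0.075],
    [[0,0,-0.01],[0,0,-0.7],0.075],
  ],
)

```text
time: 35.7
tool_pos: [0.5102, 0.1893, 0.0823]
tool_rot: [-3.141, -0.001, 0.687]
contact_force: [-0.4, -0.2, 0.3]
opening: 0.0752
grip_force: 0.0
```

>>> arm_command(
  moves=[
    [[0,0,0],[0,0,-0.15],0.075],
    [[0,0,0],[0,0,-0.3],0.075],
    [[0,0,0],[0,0,-0.45],0.075],
    [[0,0,0],[0,0,-0.6],0.075],
    [[0,0,0],[0,0,-0.74],0.075],
  ],
)

```text
time: 36.2
tool_pos: [0.5102, 0.1893, 0.0823]
tool_rot: [3.142, -0.001, 1.426]
contact_force: [0.7, -0.3, -0.1]
opening: 0.0749
grip_force: 0.0
```

```bash
python3 -c "
from h import *
s=robot.observe();print(s['time'],s['tool_pos'],s['tool_rot'],s['opening']); plan((.5095,.1893,-.0025,1.547))
im,m=snap('wrist','w17');ring(im,m,(.5105,.1893,.062),.025)
im,m=load('w12')
"
```

```text
36.2 [0.51017424 0.18926289 0.08225076] [ 3.14157895e+00 -7.84937226e-04  1.42640438e+00] 0.07491463236566141
[-0.0001, -0.0007, 0.0848] [0.0001, -0.0008, -0.1206]
pred [280.3 231.2] 37.7
   [277.5 217.5  36. ] [0.5101 0.1989 0.062 ]
   [277.5 225.5  38.2] [0.5093 0.1935 0.062 ]
   [275.5 211.5  35.9] [0.5094 0.2032 0.062 ]
   [272.5 230.5  40.4] [0.5055 0.1905 0.062 ]
```

>>> arm_command(
  moves=[
    [[0,-0.0007,0.01],[0,0,-0.12],0.075],
    [[0,-0.0007,0.03],[0,0,-0.12],0.075],
    [[0,-0.0007,0.055],[0,0,-0.12],0.075],
    [[0,-0.0007,0.075],[0,0,-0.12],0.075],
    [[0,-0.0007,0.085],[0,0,-0.12],0.075],
  ],
)

```text
time: 36.75
tool_pos: [0.5086, 0.1892, -0.0043]
tool_rot: [-3.139, -0.0, 1.538]
contact_force: [-0.4, 0.3, 1.1]
opening: 0.0745
grip_force: 0.0
```

>>> arm_command(
  moves=[
    [[0,0,0],[0,0,0],0.04],
    [[0,0,0],[0,0,0],0.04],
    [[0,0,0],[0,0,0],0.04],
    [[0,0,0],[0,0,0],0.04],
    [[0,0,0],[0,0,0],0.04],
  ],
  squeeze=35,
)

```text
time: 37.25
tool_pos: [0.5105, 0.1897, -0.0015]
tool_rot: [3.139, -0.001, 1.54]
contact_force: [-0.9, -0.9, 4.4]
opening: 0.0511
grip_force: 35.0
```

```bash
python3 -c "
from h import *
s=robot.observe();print(s['time'],s['tool_pos'],s['tool_rot'],s['opening']); plan((.5171,.1893,.13,1.547),(.5171,.046,.13,1.547),(.5171,.046,.102,1.547))"
```

```text
37.25 [ 0.51045641  0.18965457 -0.00151981] [ 3.13909764e+00 -1.38237324e-03  1.54011542e+00] 0.051058760939459095
[0.0, 0.007, -0.1315] [0.0025, -0.0014, -0.0069]
[-0.1433, 0.0034, 0.0] [0.0, 0.0, 0.0]
[0.0, -0.0, 0.028] [0.0, 0.0, 0.0]
```

>>> arm_command(
  moves=[
    [[0,0,-0.04],[0,0,-0.007],0.04],
    [[0,0.003,-0.08],[0,0,-0.007],0.04],
    [[0,0.007,-0.12],[0,0,-0.007],0.04],
    [[-0.02,0.008,-0.132],[0,0,-0.007],0.04],
    [[-0.06,0.009,-0.132],[0,0,-0.007],0.04],
  ],
)

```text
time: 37.75
tool_pos: [0.5185, 0.1305, 0.1323]
tool_rot: [3.135, -0.002, 1.551]
contact_force: [0.1, -0.3, -2.2]
opening: 0.0513
grip_force: 35.0
```

>>> arm_command(
  moves=[
    [[-0.04,0.001,0],[0,0,0],0.04],
    [[-0.08,0.002,0],[0,0,0],0.04],
    [[-0.0835,0.002,0],[0,0,0],0.04],
    [[-0.0835,0.002,0.015],[0,0,0],0.04],
    [[-0.0835,0.002,0.026],[0,0,0],0.04],
  ],
)

```text
time: 38.25
tool_pos: [0.5167, 0.0457, 0.1029]
tool_rot: [3.141, -0.001, 1.546]
contact_force: [0.6, 1.2, -1.1]
opening: 0.0514
grip_force: 35.0
```

```bash
python3 -c "
from h import *
s=robot.observe();print(s['time'],s['tool_pos'],s['tool_rot'],s['contact_force']); plan((.5171,.046,.1,1.547))"
```

```text
38.25 [0.51670932 0.04570154 0.1028954 ] [ 3.14093039e+00 -1.14964839e-03  1.54648097e+00] [ 0.57271398  1.2209691  -1.14393599]
[0.0003, 0.0004, 0.0029] [0.0007, -0.0011, -0.0005]
```

>>> arm_command(
  moves=[
    [[0.0005,0.0004,0.003],[0,0,0],0.04],
    [[0.0005,0.0004,0.005],[0,0,0],0.04],
    [[0.0005,0.0004,0.007],[0,0,0],0.04],
    [[0.0005,0.0004,0.009],[0,0,0],0.04],
    [[0.0005,0.0004,0.01],[0,0,0],0.04],
  ],
)

```text
time: 38.75
tool_pos: [0.5174, 0.0463, 0.0934]
tool_rot: [3.141, -0.001, 1.548]
contact_force: [-0.5, -0.1, -1.1]
opening: 0.0513
grip_force: 35.0
```

```bash
python3 -c "
from h import *
s=robot.observe();print(s['time'],s['tool_pos'],s['tool_rot'],s['contact_force'],s['torque'])"
```

```text
38.75 [0.51741195 0.04628171 0.09340313] [ 3.14064396e+00 -8.66862922e-04  1.54760046e+00] [-0.50458031 -0.0814794  -1.09640986] [-0.04685549  0.06647288 -0.01562404]
```

It's entering cleanly. Now seating it.

>>> arm_command(
  moves=[
    [[0,0,0.005],[0,0,0],0.04],
    [[0,0,0.01],[0,0,0],0.04],
    [[0,0,0.015],[0,0,0],0.04],
    [[0,0,0.02],[0,0,0],0.04],
    [[0,0,0.0235],[0,0,0],0.04],
  ],
)

```text
time: 39.25
tool_pos: [0.5171, 0.0461, 0.0703]
tool_rot: [3.141, -0.001, 1.547]
contact_force: [-11.0, -1.1, 34.8]
opening: 0.0515
grip_force: 35.0
```

>>> arm_command(
  moves=[
    [[0,0,0.001],[0,0,0],0.04],
    [[0,0,0.002],[0,0,0],0.04],
    [[0,0,0.002],[0,0,0],0.07],
    [[0,0,0.002],[0,0,0],0.07],
    [[0,0,0.002],[0,0,0],0.07],
  ],
)

```text
time: 39.75
tool_pos: [0.5174, 0.0461, 0.0676]
tool_rot: [3.141, -0.001, 1.547]
contact_force: [-0.1, 0.0, -0.1]
opening: 0.0686
grip_force: 0.0
```

>>> arm_command(
  moves=[
    [[0,0,0],[0,0,0],0.07],
    [[0,0,-0.03],[0,0,0],0.07],
    [[0,0,-0.07],[0,0,0],0.07],
    [[0,0,-0.11],[0,0,0],0.075],
    [[0.04,-0.02,-0.14],[0,0,0.1],0.075],
  ],
)

```text
time: 40.25
tool_pos: [0.5019, 0.0811, 0.208]
tool_rot: [3.137, -0.0, 1.442]
contact_force: [1.8, 2.0, -1.3]
opening: 0.0744
grip_force: 0.0
```

```bash
python3 -c "
from h import *
s=robot.observe();print(s['time'],s['tool_pos'],s['tool_rot'],s['contact_force'])
plan((.396,.190,.10,0.3),(.396,.190,.10,-.024),(.396,.190,-.003,-.024))
"
```

```text
40.25 [0.50189544 0.08112145 0.20796207] [ 3.13706333e+00 -1.78567404e-04  1.44183713e+00] [ 1.84147058  2.0211152  -1.30142085]
[0.0943, -0.1195, 0.1074] [0.0039, -0.0027, 1.1418]
[0.0, 0.0, 0.0] [0.0, -0.0, 0.324]
[0.0, -0.0, 0.103] [0.0, 0.0, 0.0]
```

```bash
python3 -c "
from h import *
s1,_=snap('scene','s9');d1,_=snap('side','d9')
for n,new,P in [('scene0',s1,dict(A=(207,205),B=(235,192),D=(228,233),C=(258,215))),('side0',d1,dict(A=(261,185),B=(290,185),D=(252,203),C=(287,202)))]:
    o=cv2.imread(f'pics/{n}.png')
    for k,(u,v) in P.items():
        h=18; a=o[v-h:v+h,u-14:u+14].astype(float);b=new[v-h:v+h,u-14:u+14,::-1].astype(float); print(n,k,round(np.abs(a-b).mean(),1),end=' ')
    print()
"
```

```text
scene0 A 11.0 scene0 B 10.9 scene0 D 10.0 scene0 C 46.0 
side0 A 3.8 side0 B 10.6 side0 D 4.3 side0 C 26.0
```

>>> arm_command(
  moves=[
    [[0.02,-0.025,0],[0,0,0.15],0.085],
    [[0.04,-0.05,0],[0,0,0.3],0.085],
    [[0.06,-0.075,0],[0,0,0.45],0.085],
    [[0.08,-0.1,0],[0,0,0.6],0.085],
    [[0.0955,-0.1195,0.02],[0,0,0.75],0.085],
  ],
)

```text
time: 40.85
tool_pos: [0.3929, 0.1943, 0.1866]
tool_rot: [3.14, -0.005, 0.692]
contact_force: [0.2, 0.2, -0.1]
opening: 0.0847
grip_force: 0.0
```

>>> arm_command(
  moves=[
    [[0,0,0.01],[0,0,0.15],0.085],
    [[0,0,0.02],[0,0,0.3],0.085],
    [[0,0,0.03],[0,0,0.45],0.085],
    [[0,0,0.04],[0,0,0.6],0.085],
    [[0,0,0.05],[0,0,0.72],0.085],
  ],
)

```text
time: 41.35
tool_pos: [0.3925, 0.1928, 0.1345]
tool_rot: [-3.141, 0.001, -0.027]
contact_force: [0.6, -0.5, -0.3]
opening: 0.0847
grip_force: 0.0
```

```bash
python3 -c "
from h import *
im,m=snap('wrist','w18');s=robot.observe();print(s['time'],s['tool_pos'],s['tool_rot'],s['contact_force'])
ring(im,m,(.397,.193,.062),.025); plan((.397,.193,-.003,-.024))
"
```

```text
41.4 [0.39151462 0.19249537 0.13310788] [ 3.14109582  0.00317407 -0.0327965 ] [-0.52968922  0.40494791 -2.53254818]
pred [280.5 203.3] 30.8
   [275.5 200.5  32.4] [0.3994 0.197  0.062 ]
   [274.5 207.5  32.4] [0.3936 0.1979 0.062 ]
   [275.5 193.5  30.2] [0.4052 0.1968 0.062 ]
   [281.5 192.5  32.4] [0.4059 0.192  0.062 ]
[0.0059, -0.0008, 0.1361] [0.0005, 0.0032, -0.0088]
```

>>> arm_command(
  moves=[
    [[0.005,-0.003,0.03],[0,0,-0.008],0.085],
    [[0.005,-0.003,0.06],[0,0,-0.008],0.085],
    [[0.005,-0.003,0.09],[0,0,-0.008],0.085],
    [[0.005,-0.003,0.12],[0,0,-0.008],0.085],
    [[0.005,-0.003,0.135],[0,0,-0.008],0.085],
  ],
)

```text
time: 41.9
tool_pos: [0.3964, 0.1954, -0.0017]
tool_rot: [3.141, 0.003, -0.011]
contact_force: [-0.3, -0.7, -0.2]
opening: 0.0848
grip_force: 0.0
```

>>> arm_command(
  moves=[
    [[0,0,0],[0,0,0],0.04],
    [[0,0,0],[0,0,0],0.04],
    [[0,0,0],[0,0,0],0.04],
    [[0,0,0],[0,0,0],0.04],
    [[0,0,0],[0,0,0],0.04],
  ],
  squeeze=8,
)

```text
time: 42.4
tool_pos: [0.3985, 0.1963, 0.0015]
tool_rot: [-3.14, -0.002, -0.014]
contact_force: [0.1, -0.3, 2.7]
opening: 0.0517
grip_force: 8.0
```

>>> arm_command(
  moves=[
    [[0,0,0],[0,0,0],0.08],
    [[0,0,0],[0,0,0],0.08],
    [[0,0,0],[0,0,0],0.08],
    [[0,0,-0.04],[0,0,0],0.08],
    [[0,0,-0.075],[0,0,0],0.08],
  ],
)

```text
time: 42.9
tool_pos: [0.3971, 0.1958, 0.0762]
tool_rot: [-3.141, 0.002, -0.015]
contact_force: [0.9, -0.1, -0.1]
opening: 0.0797
grip_force: 0.0
```

>>> arm_command(
  moves=[
    [[0,0,-0.01],[0,0,-0.12],0.08],
    [[0,0,-0.01],[0,0,-0.27],0.08],
    [[0,0,-0.01],[0,0,-0.42],0.08],
    [[0,0,-0.01],[0,0,-0.57],0.08],
    [[0,0,-0.01],[0,0,-0.72],0.08],
  ],
)

```text
time: 43.4
tool_pos: [0.3977, 0.196, 0.0857]
tool_rot: [-3.141, -0.001, 0.712]
contact_force: [1.3, 0.5, -0.5]
opening: 0.0801
grip_force: 0.0
```

>>> arm_command(
  moves=[
    [[0,0,0],[0,0,-0.15],0.08],
    [[0,0,0],[0,0,-0.3],0.08],
    [[0,0,0],[0,0,-0.45],0.08],
    [[0,0,0],[0,0,-0.6],0.08],
    [[0,0,0],[0,0,-0.75],0.08],
  ],
)

```text
time: 43.9
tool_pos: [0.3977, 0.196, 0.0856]
tool_rot: [3.141, -0.001, 1.461]
contact_force: [0.3, -0.8, -1.1]
opening: 0.0801
grip_force: 0.0
```

```bash
python3 -c "
from h import *
s=robot.observe();print(s['time'],s['tool_pos'],s['tool_rot'],s['opening']); y=s['tool_pos'][1]
plan((.397,y,-.003,1.547),(.5157,y,.14,1.547),(.5157,-.0148,.14,1.547))
"
```

```text
43.9 [0.39770432 0.19599298 0.08563056] [ 3.14137597e+00 -7.98854132e-04  1.46148862e+00] 0.08013825810188689
[-0.0001, -0.0007, 0.0886] [0.0003, -0.0008, -0.0855]
[0.0028, 0.1187, -0.143] [0.0, 0.0, 0.0]
[-0.2107, 0.005, 0.0] [0.0, 0.0, 0.0]
```

>>> arm_command(
  moves=[
    [[0,0,0.02],[0,0,-0.085],0.08],
    [[0,0,0.045],[0,0,-0.085],0.08],
    [[0,0,0.07],[0,0,-0.085],0.08],
    [[0,0,0.087],[0,0,-0.085],0.08],
    [[0,0,0.087],[0,0,-0.085],0.08],
  ],
)

```text
time: 44.4
tool_pos: [0.3961, 0.1956, -0.0031]
tool_rot: [-3.138, 0.001, 1.54]
contact_force: [-0.6, -0.4, 0.3]
opening: 0.0804
grip_force: 0.0
```

>>> arm_command(
  moves=[
    [[0,0,0],[0,0,0],0.04],
    [[0,0,0],[0,0,0],0.04],
    [[0,0,0],[0,0,0],0.04],
    [[0,0,0],[0,0,0],0.04],
    [[0,0,0],[0,0,0],0.04],
  ],
  squeeze=35,
)

```text
time: 44.9
tool_pos: [0.3982, 0.1962, -0.0006]
tool_rot: [3.14, -0.001, 1.54]
contact_force: [-0.8, 0.5, 5.9]
opening: 0.0509
grip_force: 35.0
```

>>> arm_command(
  moves=[
    [[0,0,-0.045],[0,0,0],0.04],
    [[0,0,-0.09],[0,0,0],0.04],
    [[0,0.01,-0.135],[0,0,0],0.04],
    [[0,0.05,-0.175],[0,0,0],0.04],
    [[0,0.09,-0.175],[0,0,0],0.04],
  ],
)

```text
time: 45.4
tool_pos: [0.4903, 0.1941, 0.1796]
tool_rot: [3.132, -0.004, 1.542]
contact_force: [0.9, 0.2, -0.1]
opening: 0.0517
grip_force: 35.0
```

>>> arm_command(
  moves=[
    [[-0.04,0.02,0],[0,0,0],0.04],
    [[-0.08,0.028,0],[0,0,0],0.04],
    [[-0.12,0.03,0],[0,0,0],0.04],
    [[-0.16,0.031,0],[0,0,0],0.04],
    [[-0.205,0.032,0],[0,0,0],0.04],
  ],
)

```text
time: 45.9
tool_pos: [0.5132, -0.0139, 0.1735]
tool_rot: [3.141, -0.001, 1.541]
contact_force: [0.9, 0.2, -0.4]
opening: 0.0513
grip_force: 35.0
```

```bash
python3 -c "
from h import *
s=robot.observe();print(s['time'],s['tool_pos'],s['tool_rot'],s['opening'],s['contact_force'])
plan((.5157,-.0148,.105,1.547))
"
```

```text
45.9 [ 0.51317846 -0.01387898  0.17349951] [ 3.14115719e+00 -1.09211690e-03  1.54099599e+00] 0.051308013943934805 [ 0.88127329  0.23526166 -0.39089151]
[-0.0009, 0.0025, 0.0685] [0.0004, -0.0011, -0.006]
```

>>> arm_command(
  moves=[
    [[-0.0009,0.0025,0.02],[0,0,-0.006],0.04],
    [[-0.0009,0.0025,0.04],[0,0,-0.006],0.04],
    [[-0.0009,0.0025,0.055],[0,0,-0.006],0.04],
    [[-0.0009,0.0025,0.067],[0,0,-0.006],0.04],
    [[-0.0009,0.0025,0.067],[0,0,-0.006],0.04],
  ],
)

```text
time: 46.4
tool_pos: [0.5149, -0.0134, 0.1051]
tool_rot: [-3.139, -0.001, 1.546]
contact_force: [-0.5, -0.4, -1.2]
opening: 0.0517
grip_force: 35.0
```

>>> arm_command(
  moves=[
    [[0,0,0.003],[0,0,0],0.04],
    [[0,0,0.006],[0,0,0],0.04],
    [[0,0,0.009],[0,0,0],0.04],
    [[0,0,0.012],[0,0,0],0.04],
    [[0,0,0.014],[0,0,0],0.04],
  ],
)

```text
time: 46.9
tool_pos: [0.516, -0.0135, 0.0925]
tool_rot: [3.141, -0.001, 1.546]
contact_force: [-0.6, 0.5, -0.1]
opening: 0.0513
grip_force: 35.0
```

>>> arm_command(
  moves=[
    [[-0.001,0,0.005],[0,0,0],0.04],
    [[-0.001,0,0.01],[0,0,0],0.04],
    [[-0.001,0,0.015],[0,0,0],0.04],
    [[-0.001,0,0.019],[0,0,0],0.04],
    [[-0.001,0,0.021],[0,0,0],0.04],
  ],
)

```text
time: 47.4
tool_pos: [0.5157, -0.0145, 0.0713]
tool_rot: [-3.141, -0.001, 1.546]
contact_force: [-5.9, 1.6, 17.4]
opening: 0.0511
grip_force: 35.0
```

>>> arm_command(
  moves=[
    [[0,0,0.001],[0,0,0],0.04],
    [[0,0,0.001],[0,0,0],0.04],
    [[0,0,0.001],[0,0,0],0.07],
    [[0,0,0.001],[0,0,0],0.07],
    [[0,0,0.001],[0,0,0],0.07],
  ],
)

```text
time: 47.9
tool_pos: [0.5161, -0.0146, 0.0706]
tool_rot: [3.141, -0.001, 1.546]
contact_force: [0.1, 0.3, 0.1]
opening: 0.0686
grip_force: 0.0
```

>>> arm_command(
  moves=[
    [[0,0,0],[0,0,0],0.07],
    [[0,0,-0.03],[0,0,0],0.07],
    [[0,0,-0.07],[0,0,0],0.07],
    [[0,0,-0.11],[0,0,0],0.08],
    [[0,0,-0.14],[0,0,0],0.085],
  ],
)

```text
time: 48.4
tool_pos: [0.5164, -0.0148, 0.2131]
tool_rot: [3.139, -0.001, 1.546]
contact_force: [0.7, 0.2, -0.4]
opening: 0.0813
grip_force: 0.0
```

>>> arm_command(
  moves=[
    [[0.04,-0.015,-0.01],[0,0,0.12],0.085],
    [[0.08,-0.03,-0.02],[0,0,0.27],0.085],
    [[0.12,-0.05,-0.02],[0,0,0.42],0.085],
    [[0.16,-0.07,-0.02],[0,0,0.57],0.085],
    [[0.205,-0.09,-0.02],[0,0,0.72],0.085],
  ],
)

```text
time: 48.9
tool_pos: [0.4347, 0.1835, 0.2308]
tool_rot: [3.141, -0.001, 0.876]
contact_force: [0.5, 0.8, 0.3]
opening: 0.0853
grip_force: 0.0
```

```bash
python3 -c "
from h import *
s=robot.observe();print(s['time'],s['tool_pos'],s['tool_rot'],s['opening'],s['contact_force'])
plan((.39,.32,.16,-.024))
"
```

```text
48.9 [0.43473924 0.18346242 0.23084712] [ 3.14147733e+00 -1.32114327e-03  8.75936438e-01] 0.08526923838146722 [0.54318578 0.75786905 0.34891064]
[0.0761, -0.1218, 0.0709] [-0.0005, -0.0013, 0.8999]
```

>>> arm_command(
  moves=[
    [[0.02,-0.03,0],[0,0,0.15],0.085],
    [[0.04,-0.06,0],[0,0,0.3],0.085],
    [[0.06,-0.09,0.02],[0,0,0.45],0.085],
    [[0.088,-0.108,0.05],[0,0,0.6],0.085],
    [[0.088,-0.108,0.07],[0,0,0.75],0.085],
  ],
)

```text
time: 49.4
tool_pos: [0.4074, 0.322, 0.159]
tool_rot: [-3.14, -0.0, 0.144]
contact_force: [-0.5, 0.1, 0.5]
opening: 0.0852
grip_force: 0.0
```

>>> arm_command(
  moves=[
    [[0,0,0.01],[0,0,0.15],0.085],
    [[0,0,0.02],[0,0,0.15],0.085],
    [[0,0,0.02],[0,0,0.15],0.085],
    [[0,0,0.02],[0,0,0.15],0.085],
    [[0,0,0.02],[0,0,0.15],0.085],
  ],
)

```text
time: 49.9
tool_pos: [0.4089, 0.3189, 0.1417]
tool_rot: [-3.14, -0.002, -0.002]
contact_force: [0.3, -0.4, -0.2]
opening: 0.0851
grip_force: 0.0
```

```bash
python3 -c "
from h import *
im,m=snap('wrist','w19');s=robot.observe();print(s['time'],s['tool_pos'],s['tool_rot'],s['contact_force'])
ring(im,m,(.416,.323,.062),.025); ring(im,m,(.512,.32,.062),.025);plan((.414,.323,-.001,-.024))
s1,_=snap('scene','s10');d1,_=snap('side','d10')
o=cv2.imread('pics/side0.png')
for k,(u,v) in dict(A=(261,185),B=(290,185)).items():
    print(k,[ (dx,dy,round(float(np.abs(o[v-16:v+16,u-14:u+14].astype(float)-d1[v+dy-16:v+dy+16,u+dx-14:u+dx+14,::-1]).mean()),1)) for dx,dy in [(0,0),(3,0),(-3,0),(0,3),(0,-3),(0,-6)]])
"
```

```text
49.95 [0.4088803  0.31892532 0.14169038] [-3.13987852e+00 -2.08595745e-03 -2.38085831e-03] [ 0.29641515  0.57452639 -0.07570288]
pred [276.  198.4] 30.3
   [273.5 199.5  30.2] [0.4151 0.3251 0.062 ]
   [273.5 190.5  29.1] [0.4227 0.325  0.062 ]
pred [279.3  73.7] 36.7
   [270.5  73.5  38.4] [0.5121 0.3266 0.062 ]
   [262.5  73.5  35.1] [0.5122 0.3326 0.062 ]
   [280.5  80.5  35.1] [0.5072 0.3191 0.062 ]
   [266.5  68.5  38.4] [0.5156 0.3296 0.062 ]
[0.0048, -0.0038, 0.1427] [-0.0017, -0.0021, 0.0216]
A [(0, 0, 19.4), (3, 0, 30.3), (-3, 0, 29.3), (0, 3, 30.7), (0, -3, 24.1), (0, -6, 29.0)]
B [(0, 0, 8.2), (3, 0, 26.2), (-3, 0, 29.0), (0, 3, 18.8), (0, -3, 22.5), (0, -6, 34.9)]
```

>>> arm_command(
  moves=[
    [[0.005,-0.0055,0.03],[0,0,0.022],0.085],
    [[0.005,-0.0055,0.06],[0,0,0.022],0.085],
    [[0.005,-0.0055,0.095],[0,0,0.022],0.085],
    [[0.005,-0.0055,0.125],[0,0,0.022],0.085],
    [[0.005,-0.0055,0.143],[0,0,0.022],0.085],
  ],
)

```text
time: 50.55
tool_pos: [0.4126, 0.3239, -0.0041]
tool_rot: [3.141, 0.001, -0.025]
contact_force: [-0.2, -0.3, 0.2]
opening: 0.0848
grip_force: 0.0
```

>>> arm_command(
  moves=[
    [[0,0,0],[0,0,0],0.04],
    [[0,0,0],[0,0,0],0.04],
    [[0,0,0],[0,0,0],0.04],
    [[0,0,0],[0,0,0],0.04],
    [[0,0,0],[0,0,0],0.04],
  ],
  squeeze=8,
)

```text
time: 51.05
tool_pos: [0.4141, 0.3247, -0.001]
tool_rot: [-3.14, -0.002, -0.025]
contact_force: [-0.6, -1.0, 4.5]
opening: 0.0518
grip_force: 8.0
```

>>> arm_command(
  moves=[
    [[0,0,0],[0,0,0],0.08],
    [[0,0,0],[0,0,0],0.08],
    [[0,0,0],[0,0,0],0.08],
    [[0,0,-0.04],[0,0,0],0.08],
    [[0,0,-0.075],[0,0,0],0.08],
  ],
)

```text
time: 51.55
tool_pos: [0.4127, 0.324, 0.0731]
tool_rot: [3.141, 0.002, -0.025]
contact_force: [0.2, 0.9, 0.2]
opening: 0.0796
grip_force: 0.0
```

>>> arm_command(
  moves=[
    [[0,0,-0.01],[0,0,-0.12],0.08],
    [[0,0,-0.01],[0,0,-0.27],0.08],
    [[0,0,-0.01],[0,0,-0.42],0.08],
    [[0,0,-0.01],[0,0,-0.57],0.08],
    [[0,0,-0.01],[0,0,-0.72],0.08],
  ],
)

```text
time: 52.05
tool_pos: [0.4133, 0.3243, 0.0828]
tool_rot: [-3.141, -0.001, 0.701]
contact_force: [-1.1, 0.4, -0.1]
opening: 0.0802
grip_force: 0.0
```

>>> arm_command(
  moves=[
    [[0,0,0],[0,0,-0.15],0.08],
    [[0,0,0],[0,0,-0.3],0.08],
    [[0,0,0],[0,0,-0.45],0.08],
    [[0,0,0],[0,0,-0.6],0.08],
    [[0,0,0],[0,0,-0.75],0.08],
  ],
)

```text
time: 52.55
tool_pos: [0.4133, 0.3243, 0.0827]
tool_rot: [3.141, -0.001, 1.451]
contact_force: [-0.2, -0.2, 0.1]
opening: 0.0797
grip_force: 0.0
```

```bash
python3 -c "
from h import *
s=robot.observe();print(s['time'],s['tool_pos'],s['tool_rot'],s['opening']); y=s['tool_pos'][1]
plan((.4145,y,-.001,1.547),(.5143,-.0758,.175,1.547))
"
```

```text
52.55 [0.41325408 0.32430355 0.08272796] [ 3.14132279e+00 -7.32556424e-04  1.45085902e+00] 0.07971871805109429
[0.0001, 0.0012, 0.0837] [0.0003, -0.0007, -0.0961]
[-0.3976, 0.1093, -0.176] [0.0, 0.0, 0.0]
```

>>> arm_command(
  moves=[
    [[0,0.001,0.02],[0,0,-0.096],0.08],
    [[0,0.001,0.045],[0,0,-0.096],0.08],
    [[0,0.001,0.07],[0,0,-0.096],0.08],
    [[0,0.001,0.084],[0,0,-0.096],0.08],
    [[0,0.001,0.084],[0,0,-0.096],0.08],
  ],
)

```text
time: 53.05
tool_pos: [0.4129, 0.3234, -0.0031]
tool_rot: [-3.138, 0.001, 1.541]
contact_force: [-0.3, -0.8, -0.2]
opening: 0.0799
grip_force: 0.0
```

>>> arm_command(
  moves=[
    [[0,0,0],[0,0,0],0.04],
    [[0,0,0],[0,0,0],0.04],
    [[0,0,0],[0,0,0],0.04],
    [[0,0,0],[0,0,0],0.04],
    [[0,0,0],[0,0,0],0.04],
  ],
  squeeze=35,
)

```text
time: 53.55
tool_pos: [0.4147, 0.3245, -0.0004]
tool_rot: [3.14, -0.001, 1.541]
contact_force: [-1.7, -1.4, 5.6]
opening: 0.0515
grip_force: 35.0
```

>>> arm_command(
  moves=[
    [[0,0,-0.045],[0,0,0],0.04],
    [[0,0,-0.09],[0,0,0],0.04],
    [[0,0,-0.135],[0,0,0],0.04],
    [[-0.02,0.01,-0.175],[0,0,0],0.04],
    [[-0.06,0.02,-0.178],[0,0,0],0.04],
  ],
)

```text
time: 54.05
tool_pos: [0.4354, 0.2658, 0.1823]
tool_rot: [3.131, -0.006, 1.544]
contact_force: [1.5, -0.0, -1.5]
opening: 0.0513
grip_force: 35.0
```

>>> arm_command(
  moves=[
    [[-0.04,0.015,0],[0,0,0],0.04],
    [[-0.08,0.03,0],[0,0,0],0.04],
    [[-0.12,0.045,0],[0,0,0],0.04],
    [[-0.16,0.06,0],[0,0,0],0.04],
    [[-0.2,0.08,0],[0,0,0],0.04],
  ],
)

```text
time: 54.55
tool_pos: [0.5061, 0.0596, 0.1767]
tool_rot: [3.141, -0.001, 1.541]
contact_force: [0.7, 0.6, -1.0]
opening: 0.0514
grip_force: 35.0
```

>>> arm_command(
  moves=[
    [[-0.04,0.005,0],[0,0,0],0.04],
    [[-0.08,0.009,0],[0,0,0],0.04],
    [[-0.12,0.009,0],[0,0,0],0.04],
    [[-0.138,0.009,0],[0,0,0],0.04],
    [[-0.138,0.009,0],[0,0,0],0.04],
  ],
)

```text
time: 55.05
tool_pos: [0.5109, -0.0794, 0.1763]
tool_rot: [3.141, -0.0, 1.537]
contact_force: [0.9, 0.8, -2.4]
opening: 0.0516
grip_force: 35.0
```

```bash
python3 -c "
from h import *
s=robot.observe();print(s['time'],s['tool_pos'],s['tool_rot'],s['opening'],s['contact_force'])
plan((.5143,-.0755,.105,1.547))
"
```

```text
55.05 [ 0.51092094 -0.07936955  0.17629482] [ 3.14149953e+00 -3.95395765e-04  1.53703270e+00] 0.05158597312625528 [ 0.90254768  0.75819919 -2.4315953 ]
[0.004, 0.0032, 0.0713] [0.0001, -0.0004, -0.01]
```

>>> arm_command(
  moves=[
    [[0.004,0.0034,0.02],[0,0,-0.01],0.04],
    [[0.004,0.0034,0.04],[0,0,-0.01],0.04],
    [[0.004,0.0034,0.058],[0,0,-0.01],0.04],
    [[0.004,0.0034,0.07],[0,0,-0.01],0.04],
    [[0.004,0.0034,0.07],[0,0,-0.01],0.04],
  ],
)

```text
time: 55.55
tool_pos: [0.5137, -0.0719, 0.1051]
tool_rot: [-3.139, -0.002, 1.551]
contact_force: [0.0, -0.0, -1.8]
opening: 0.0516
grip_force: 35.0
```

>>> arm_command(
  moves=[
    [[0,0,0.003],[0,0,0],0.04],
    [[0,0,0.006],[0,0,0],0.04],
    [[0,0,0.009],[0,0,0],0.04],
    [[0,0,0.012],[0,0,0],0.04],
    [[0,0,0.013],[0,0,0],0.04],
  ],
)

```text
time: 56.05
tool_pos: [0.5148, -0.0731, 0.0935]
tool_rot: [3.141, -0.001, 1.551]
contact_force: [-0.1, 0.3, -0.8]
opening: 0.0511
grip_force: 35.0
```

>>> arm_command(
  moves=[
    [[-0.0022,-0.0003,0.003],[0,0,-0.004],0.04],
    [[-0.0022,-0.0003,0.009],[0,0,-0.004],0.04],
    [[-0.0022,-0.0003,0.015],[0,0,-0.004],0.04],
    [[-0.0022,-0.0003,0.02],[0,0,-0.004],0.04],
    [[-0.0022,-0.0003,0.022],[0,0,-0.004],0.04],
  ],
)

```text
time: 56.55
tool_pos: [0.514, -0.075, 0.0715]
tool_rot: [-3.141, -0.001, 1.555]
contact_force: [-6.8, 0.7, 16.7]
opening: 0.0513
grip_force: 35.0
```

>>> arm_command(
  moves=[
    [[0,0,0.001],[0,0,0],0.04],
    [[0,0,0.001],[0,0,0],0.04],
    [[0,0,0.001],[0,0,0],0.07],
    [[0,0,0.001],[0,0,0],0.07],
    [[0,0,0.001],[0,0,0],0.07],
  ],
)

```text
time: 57.05
tool_pos: [0.5146, -0.0752, 0.0705]
tool_rot: [3.141, -0.001, 1.555]
contact_force: [-0.1, -0.4, 0.1]
opening: 0.0687
grip_force: 0.0
```

>>> arm_command(
  moves=[
    [[0,0,0],[0,0,0],0.07],
    [[0,0,-0.03],[0,0,0],0.07],
    [[0,0,-0.07],[0,0,0],0.07],
    [[0,0,-0.11],[0,0,0],0.08],
    [[0,0,-0.14],[0,0,0],0.085],
  ],
)

```text
time: 57.55
tool_pos: [0.5149, -0.0754, 0.213]
tool_rot: [3.139, -0.0, 1.555]
contact_force: [1.6, 0.1, 0.1]
opening: 0.0814
grip_force: 0.0
```

>>> arm_command(
  moves=[
    [[0.04,-0.005,-0.01],[0,0,0.12],0.085],
    [[0.08,-0.01,-0.02],[0,0,0.27],0.085],
    [[0.12,-0.015,-0.02],[0,0,0.42],0.085],
    [[0.16,-0.02,-0.02],[0,0,0.57],0.085],
    [[0.2,-0.025,-0.02],[0,0,0.72],0.085],
  ],
)

```text
time: 58.05
tool_pos: [0.4927, 0.1237, 0.2308]
tool_rot: [3.141, -0.001, 0.86]
contact_force: [0.8, -0.2, -0.5]
opening: 0.0849
grip_force: 0.0
```

```bash
python3 -c "
from h import *
s=robot.observe();print(s['time'],s['tool_pos'],s['tool_rot'],s['opening'],s['contact_force'])
plan((.505,.325,.15,-.024))
"
```

```text
58.05 [0.49274539 0.12371341 0.23079319] [ 3.14144524e+00 -1.31825836e-03  8.60037749e-01] 0.08485975667545237 [ 0.79980325 -0.21716051 -0.53153681]
[0.1604, -0.122, 0.081] [-0.0004, -0.0013, 0.884]
```

>>> arm_command(
  moves=[
    [[0.03,-0.024,0],[0,0,0.15],0.085],
    [[0.06,-0.048,0],[0,0,0.3],0.085],
    [[0.095,-0.072,0],[0,0,0.45],0.085],
    [[0.13,-0.096,0.03],[0,0,0.6],0.085],
    [[0.163,-0.122,0.06],[0,0,0.73],0.085],
  ],
)

```text
time: 58.55
tool_pos: [0.5063, 0.324, 0.1733]
tool_rot: [-3.14, -0.003, 0.13]
contact_force: [0.4, 0.4, -0.3]
opening: 0.0851
grip_force: 0.0
```

>>> arm_command(
  moves=[
    [[0,0,0.01],[0,0,0.15],0.085],
    [[0,0,0.02],[0,0,0.155],0.085],
    [[0,0,0.02],[0,0,0.155],0.085],
    [[0,0,0.02],[0,0,0.155],0.085],
    [[0,0,0.02],[0,0,0.155],0.085],
  ],
)

```text
time: 59.05
tool_pos: [0.5065, 0.3215, 0.1547]
tool_rot: [-3.14, -0.003, -0.018]
contact_force: [-0.4, -0.7, -0.5]
opening: 0.0849
grip_force: 0.0
```

```bash
python3 -c "
from h import *
im,m=snap('wrist','w20');s=robot.observe();print(s['time'],s['tool_pos'],s['tool_rot'],s['contact_force'])
ring(im,m,(.5115,.326,.062),.025);plan((.511,.327,-.001,-.024))
_,a=load('scene0');_,b=load('side0');print('turq',tri((a,206,166),(b,285,166)))
s1,_=snap('scene','s11');d1,_=snap('side','d11')
o=cv2.imread('pics/side0.png');u,v=290,185
print([(dx,dy,round(float(np.abs(o[v-10:v+16,u-14:u+14].astype(float)-d1[v+dy-10:v+dy+16,u+dx-14:u+dx+14,::-1]).mean()),1)) for dx,dy in [(0,0),(3,0),(-3,0),(0,3),(0,-3),(0,-6)]])
"
```

```text
59.1 [0.50638104 0.32155662 0.15469399] [-3.13976760e+00 -2.58478734e-03 -1.86410179e-02] [-0.37881891  0.16654006  0.16602768]
pred [275.6 197.4] 28.9
   [270.5 197.5  28.2] [0.5115 0.3304 0.062 ]
   [272.5 187.5  28. ] [0.5202 0.3285 0.062 ]
[0.0041, -0.0052, 0.1557] [-0.0018, -0.0026, 0.0054]
turq [0.49503502 0.4518025  0.05278915]
[(0, 0, 23.6), (3, 0, 31.3), (-3, 0, 35.1), (0, 3, 26.1), (0, -3, 30.5), (0, -6, 34.3)]
```

>>> arm_command(
  moves=[
    [[0.0045,-0.007,0.03],[0,0,0.005],0.085],
    [[0.0045,-0.007,0.065],[0,0,0.005],0.085],
    [[0.0045,-0.007,0.1],[0,0,0.005],0.085],
    [[0.0045,-0.007,0.135],[0,0,0.005],0.085],
    [[0.0045,-0.007,0.156],[0,0,0.005],0.085],
  ],
)

```text
time: 59.7
tool_pos: [0.5093, 0.3283, -0.0049]
tool_rot: [3.141, 0.002, -0.024]
contact_force: [-0.9, -0.7, 0.5]
opening: 0.0851
grip_force: 0.0
```

>>> arm_command(
  moves=[
    [[0,0,0],[0,0,0],0.04],
    [[0,0,0],[0,0,0],0.04],
    [[0,0,0],[0,0,0],0.04],
    [[0,0,0],[0,0,0],0.04],
    [[0,0,0],[0,0,0],0.04],
  ],
  squeeze=8,
)

```text
time: 60.2
tool_pos: [0.5112, 0.3294, -0.0011]
tool_rot: [-3.14, -0.003, -0.024]
contact_force: [-1.3, -1.3, 4.6]
opening: 0.0516
grip_force: 8.0
```

>>> arm_command(
  moves=[
    [[0,0,0],[0,0,0],0.08],
    [[0,0,0],[0,0,0],0.08],
    [[0,0,0],[0,0,0],0.08],
    [[0,0,-0.04],[0,0,0],0.08],
    [[0,0,-0.075],[0,0,0],0.08],
  ],
)

```text
time: 60.7
tool_pos: [0.5097, 0.3287, 0.0726]
tool_rot: [3.141, 0.002, -0.024]
contact_force: [0.1, 0.5, -0.3]
opening: 0.0798
grip_force: 0.0
```

>>> arm_command(
  moves=[
    [[0,0,-0.01],[0,0,-0.12],0.08],
    [[0,0,-0.01],[0,0,-0.27],0.08],
    [[0,0,-0.01],[0,0,-0.42],0.08],
    [[0,0,-0.01],[0,0,-0.57],0.08],
    [[0,0,-0.01],[0,0,-0.72],0.08],
  ],
)

```text
time: 61.2
tool_pos: [0.5102, 0.3289, 0.0823]
tool_rot: [-3.141, -0.001, 0.702]
contact_force: [0.9, -0.1, 0.5]
opening: 0.0801
grip_force: 0.0
```

>>> arm_command(
  moves=[
    [[0,0,0],[0,0,-0.15],0.08],
    [[0,0,0],[0,0,-0.3],0.08],
    [[0,0,0],[0,0,-0.45],0.08],
    [[0,0,0],[0,0,-0.6],0.08],
    [[0,0,0],[0,0,-0.75],0.08],
  ],
)

```text
time: 61.7
tool_pos: [0.5102, 0.3289, 0.0822]
tool_rot: [3.141, -0.001, 1.452]
contact_force: [-0.9, -0.7, -0.2]
opening: 0.08
grip_force: 0.0
```

```bash
python3 -c "
from h import *
s=robot.observe();print(s['time'],s['tool_pos'],s['tool_rot'],s['opening']); y=s['tool_pos'][1]
plan((.511,y,-.001,1.547),(.5128,-.1368,.175,1.547))
"
```

```text
61.7 [0.51015331 0.32891938 0.08223033] [ 3.14141953e+00 -6.98373463e-04  1.45235071e+00] 0.07997207558284747
[0.0, 0.0008, 0.0832] [0.0002, -0.0007, -0.0946]
[-0.4655, 0.0129, -0.176] [0.0, 0.0, 0.0]
```

>>> arm_command(
  moves=[
    [[0,0.0008,0.02],[0,0,-0.095],0.08],
    [[0,0.0008,0.045],[0,0,-0.095],0.08],
    [[0,0.0008,0.07],[0,0,-0.095],0.08],
    [[0,0.0008,0.084],[0,0,-0.095],0.08],
    [[0,0.0008,0.084],[0,0,-0.095],0.08],
  ],
)

```text
time: 62.2
tool_pos: [0.5097, 0.3282, -0.0037]
tool_rot: [-3.138, 0.001, 1.541]
contact_force: [0.3, -0.4, 0.6]
opening: 0.0803
grip_force: 0.0
```

>>> arm_command(
  moves=[
    [[0,0,0],[0,0,0],0.04],
    [[0,0,0],[0,0,0],0.04],
    [[0,0,0],[0,0,0],0.04],
    [[0,0,0],[0,0,0],0.04],
    [[0,0,0],[0,0,0],0.04],
  ],
  squeeze=35,
)

```text
time: 62.7
tool_pos: [0.5116, 0.3292, -0.0007]
tool_rot: [3.14, -0.002, 1.541]
contact_force: [-0.6, -0.5, 3.5]
opening: 0.0512
grip_force: 35.0
```

>>> arm_command(
  moves=[
    [[0,0,-0.045],[0,0,0],0.04],
    [[0,0,-0.09],[0,0,0],0.04],
    [[0,0,-0.135],[0,0,0],0.04],
    [[-0.02,0,-0.175],[0,0,0],0.04],
    [[-0.06,0.001,-0.178],[0,0,0],0.04],
  ],
)

```text
time: 63.2
tool_pos: [0.5128, 0.2712, 0.1823]
tool_rot: [3.131, -0.006, 1.544]
contact_force: [0.4, -0.2, -1.0]
opening: 0.0514
grip_force: 35.0
```

>>> arm_command(
  moves=[
    [[-0.04,0.002,0],[0,0,0],0.04],
    [[-0.08,0.003,0],[0,0,0],0.04],
    [[-0.12,0.004,0],[0,0,0],0.04],
    [[-0.16,0.005,0],[0,0,0],0.04],
    [[-0.2,0.006,0],[0,0,0],0.04],
  ],
)

```text
time: 63.7
tool_pos: [0.5099, 0.0672, 0.1763]
tool_rot: [3.141, -0.001, 1.541]
contact_force: [1.5, -0.7, -0.9]
opening: 0.0513
grip_force: 35.0
```

>>> arm_command(
  moves=[
    [[-0.045,0.002,0],[0,0,0],0.04],
    [[-0.09,0.004,0],[0,0,0],0.04],
    [[-0.135,0.005,0],[0,0,0],0.04],
    [[-0.18,0.005,0],[0,0,0],0.04],
    [[-0.204,0.005,0],[0,0,0],0.04],
  ],
)

```text
time: 64.2
tool_pos: [0.5088, -0.1387, 0.176]
tool_rot: [3.141, -0.0, 1.539]
contact_force: [-0.7, 0.6, 0.4]
opening: 0.0509
grip_force: 35.0
```

```bash
python3 -c "
from h import *
robot.read_camera('scene')
s=robot.observe();print(s['time'],s['tool_pos'],s['tool_rot'],s['opening'],s['contact_force'])
plan((.5128,-.1368,.105,1.547))
"
```

```text
64.25 [ 0.50885548 -0.14104149  0.17593454] [3.14085888e+00 1.57732688e-03 1.53736230e+00] 0.05139756885533325 [ 1.05541874 -3.79278947 -0.62138036]
[0.0045, 0.0037, 0.0709] [0.0007, 0.0016, -0.0096]
```

>>> arm_command(
  moves=[
    [[0.0025,0.0037,0.02],[0,0,-0.01],0.04],
    [[0.0025,0.0037,0.04],[0,0,-0.01],0.04],
    [[0.0025,0.0037,0.058],[0,0,-0.01],0.04],
    [[0.0025,0.0037,0.069],[0,0,-0.01],0.04],
    [[0.0025,0.0037,0.069],[0,0,-0.01],0.04],
  ],
)

```text
time: 64.75
tool_pos: [0.5121, -0.1323, 0.1057]
tool_rot: [-3.139, -0.002, 1.551]
contact_force: [-0.7, -0.9, -0.1]
opening: 0.051
grip_force: 35.0
```

>>> arm_command(
  moves=[
    [[0,0,0],[0,0,0],0.04],
    [[0,0,0],[0,0,0],0.04],
    [[0,0,0],[0,0,0],0.04],
    [[0,0,0],[0,0,0],0.04],
    [[0,0,0],[0,0,0],0.04],
  ],
)

```text
time: 65.25
tool_pos: [0.5132, -0.133, 0.1074]
tool_rot: [3.14, -0.001, 1.551]
contact_force: [-1.3, 0.2, -2.0]
opening: 0.0514
grip_force: 35.0
```

>>> arm_command(
  moves=[
    [[-0.0035,-0.0003,0.002],[0,0,-0.004],0.04],
    [[-0.0035,-0.0003,0.006],[0,0,-0.004],0.04],
    [[-0.0035,-0.0003,0.009],[0,0,-0.004],0.04],
    [[-0.0035,-0.0003,0.012],[0,0,-0.004],0.04],
    [[-0.0035,-0.0003,0.014],[0,0,-0.004],0.04],
  ],
)

```text
time: 65.75
tool_pos: [0.5125, -0.1363, 0.0925]
tool_rot: [3.142, -0.001, 1.555]
contact_force: [0.5, 0.6, -1.5]
opening: 0.0513
grip_force: 35.0
```

In the well; seating, releasing, then retracting to check everything.

>>> arm_command(
  moves=[
    [[0,0,0.005],[0,0,0],0.04],
    [[0,0,0.01],[0,0,0],0.04],
    [[0,0,0.015],[0,0,0],0.04],
    [[0,0,0.019],[0,0,0],0.04],
    [[0,0,0.021],[0,0,0],0.04],
  ],
)

```text
time: 66.25
tool_pos: [0.5125, -0.1363, 0.0715]
tool_rot: [-3.141, -0.001, 1.555]
contact_force: [0.5, -0.9, 0.0]
opening: 0.0517
grip_force: 35.0
```

>>> arm_command(
  moves=[
    [[0,0,0.001],[0,0,0],0.04],
    [[0,0,0.001],[0,0,0],0.04],
    [[0,0,0.001],[0,0,0],0.07],
    [[0,0,0.001],[0,0,0],0.07],
    [[0,0,0.001],[0,0,0],0.07],
  ],
)

```text
time: 66.75
tool_pos: [0.5129, -0.1364, 0.0711]
tool_rot: [3.141, -0.001, 1.555]
contact_force: [0.7, 0.9, -0.1]
opening: 0.0688
grip_force: 0.0
```

>>> arm_command(
  moves=[
    [[0,0,0],[0,0,0],0.07],
    [[0,0,-0.03],[0,0,0],0.07],
    [[0,0,-0.07],[0,0,0],0.07],
    [[0,0,-0.11],[0,0,0],0.08],
    [[0,0,-0.15],[0,0,0],0.08],
  ],
)

```text
time: 67.25
tool_pos: [0.5124, -0.1364, 0.2226]
tool_rot: [3.141, -0.001, 1.555]
contact_force: [1.1, -0.3, -0.3]
opening: 0.0789
grip_force: 0.0
```

>>> arm_command(
  moves=[
    [[0.05,-0.01,-0.03],[0,0,0],0.08],
    [[0.1,-0.03,-0.05],[0,0,0],0.08],
    [[0.15,-0.05,-0.07],[0,0,0],0.08],
    [[0.2,-0.07,-0.08],[0,0,0],0.08],
    [[0.25,-0.09,-0.08],[0,0,0],0.08],
  ],
)

```text
time: 67.75
tool_pos: [0.4374, 0.0868, 0.3]
tool_rot: [3.138, -0.001, 1.554]
contact_force: [1.3, 0.3, 0.8]
opening: 0.0798
grip_force: 0.0
```

>>> arm_command(
  moves=[
    [[0.05,-0.01,0],[0,0,0],0.08],
    [[0.1,-0.02,0],[0,0,0],0.08],
    [[0.15,-0.03,0],[0,0,0],0.08],
    [[0.19,-0.04,0],[0,0,0],0.08],
    [[0.19,-0.04,0],[0,0,0],0.08],
  ],
)

```text
time: 68.25
tool_pos: [0.3989, 0.2804, 0.2984]
tool_rot: [-3.141, -0.002, 1.561]
contact_force: [-0.0, -0.5, -0.7]
opening: 0.0803
grip_force: 0.0
```

```bash
python3 -c "
from h import *
s=robot.observe();print(s['time'],s['tool_pos'],s['contact_force'])
a,ma=snap('scene','sf');b,mb=snap('side','df')
for n,im,m in [('scene',a,ma),('side',b,mb)]:
    hsv=cv2.cvtColor(im,cv2.COLOR_RGB2HSV);g=cv2.cvtColor(im,cv2.COLOR_RGB2GRAY)
    for k,X in dict(w0=(.5172,.0462,.132),w1=(.5157,-.0148,.132),w2=(.5143,-.0758,.132),w3=(.5128,-.1368,.132),pin=(.459,-.265,.13),fader=(.4206,-.0383,.0803),clip=(.445,-.039,.0661)).items():
        p=proj(m,X);u,v=p.round().astype(int);print(n,k,(u,v),g[v-2:v+3,u-2:u+3].mean().round(),end='; ')
    w=((hsv[...,1]<30)&(hsv[...,2]>200)).astype(np.uint8)
    print()
# compare old jar spots with originals: should now be bench
for n,im,P in [('scene0',a,dict(A=(207,205),B=(235,192),D=(228,233),C=(258,215)))]:
    for k,(u,v) in P.items(): print(k,cv2.cvtColor(im,cv2.COLOR_RGB2GRAY)[v-12:v+12,u-8:u+8].std().round(1),end=' ')
"
```

```text
68.25 [0.39889056 0.28038306 0.29843427] [-0.02016957 -0.54048897 -0.74494927]
scene w0 (np.int64(297), np.int64(220)) 232.0; scene w1 (np.int64(313), np.int64(235)) 232.0; scene w2 (np.int64(329), np.int64(250)) 232.0; scene w3 (np.int64(347), np.int64(265)) 232.0; scene pin (np.int64(370), np.int64(315)) 80.0; scene fader (np.int64(289), np.int64(272)) 60.0; scene clip (np.int64(297), np.int64(271)) 83.0; 
side w0 (np.int64(290), np.int64(200)) 217.0; side w1 (np.int64(289), np.int64(212)) 217.0; side w2 (np.int64(288), np.int64(225)) 218.0; side w3 (np.int64(287), np.int64(240)) 218.0; side pin (np.int64(257), np.int64(278)) 87.0; side fader (np.int64(250), np.int64(234)) 30.0; side clip (np.int64(260), np.int64(239)) 91.0; 
A 10.3 B 9.1 D 20.8 C 23.5
```

```bash
python3 -c "
from h import *
W=[(.5172,.0462),(.5157,-.0148),(.5143,-.0758),(.5128,-.1368)]
C={}
for n in ('sf','df'):
    im,m=load(n);g=cv2.cvtColor(im,cv2.COLOR_BGR2GRAY);C[n]=(m,[])
    for w in W:
        p=proj(m,w+(.132,));mask=np.zeros_like(g);cv2.circle(mask,tuple(int(round(v)) for v in p),13,255,-1)
        _,l=cv2.threshold(g,205,255,0);l&=mask;k,lab=cv2.connectedComponents(l);L=lab[int(round(p[1])),int(round(p[0]))]
        ys,xs=np.where(lab==L);C[n][1].append(((xs.min()+xs.max())/2,(ys.min()+ys.max())/2,len(xs)))
for i in range(4):
    a,b=C['sf'][1][i],C['df'][1][i];print(a,b,tri((C['sf'][0],*a[:2]),(C['df'][0],*b[:2])).round(4))
im,m=load('sf');
for n in ('sf','df'):
    im,m=load(n);g=cv2.cvtColor(im,cv2.COLOR_BGR2GRAY)
    for X in [(.4206,-.0383,.0803)]:
        u,v=proj(m,X).round().astype(int);ys,xs=np.where(g[v-8:v+9,u-9:u+10]<60);print(n,(u,v),xs.mean()+u-9,ys.mean()+v-8,len(xs))
"
```

```text
(np.float64(297.0), np.float64(219.0), 271) (np.float64(292.5), np.float64(194.5), 224) [0.5194 0.0479 0.142 ]
(np.float64(315.0), np.float64(231.5), 282) (np.float64(289.5), np.float64(210.5), 117) [ 0.5186 -0.0177  0.1395]
(np.float64(330.5), np.float64(246.5), 293) (np.float64(288.0), np.float64(223.5), 148) [ 0.516  -0.0767  0.1385]
(np.float64(348.5), np.float64(262.5), 329) (np.float64(287.0), np.float64(238.5), 182) [ 0.515  -0.1393  0.1391]
sf (np.int64(289), np.int64(272)) 289.8541666666667 274.5625 96
df (np.int64(250), np.int64(234)) 250.4923076923077 236.81538461538463 65
```

```bash
python3 -c "
from cell import robot
print(robot.hand_in())"
```

```text
the job is handed in; nothing more can be done
None
```

The job is handed in, though no verdict came back: the pin is home in the block, all four white jars are in wells 0–3, and the fader is within about 1 mm of the clip. The first jar caught the rim at first, so I re-gripped it and reseated it, and the last jar gave no contact force on the way down, so its seating rests on its height and the camera view.

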